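Shim the short foot of a sample stage until it stops rocking, then weight it down

ROBOT

A 6-joint arm with a two-finger parallel gripper is mounted at the origin on the work surface. World frame = base frame: x ahead of the robot, y to its left, z up, the work surface at z = 0. Lengths are in m, angles in rad, forces in N, time in s.
With the tool pointing down it reaches from about 0.3 to 0.775 m from the base axis. Payload 14.6 kg.
Tool frame: the origin (TCP) lies at the very end of the fingers, on their centre line; the grasp point (between the pads) lies 19 mm behind it (ctrl.hold_point_z is the distance from the TCP to the grasp point, in m); x points along the fingers, y is the direction in which the jaws open and shut, and the axes are right-handed (so a half turn about x gives the same grasp; the last joint's range is limited). The gripper opens to 94 mm and grips with 3 to 60 N. Pads are 16 mm wide; open, the fingers measure 119 mm over their backs; the gripper's body (75 mm by 177 mm) begins 78 mm behind the grasp point.
Start: joints at [-1.299, 0.3, 1.521, -0, 1.321, -0.067], TCP at [0.183, -0.519, 0.205] pointing down, gripper open.
Joint ranges: [-3.03, 3.03], [-0.79, 2.21], [0.23, 2.52], [-1.04, 4.18], [0, 3.07], [-2.55, 2.55]. Speed limits (rad/s): [2.22, 2.22, 2.57, 3.14, 3.14, 3.14].

INTERFACE

Orientations are given as [roll, pitch, yaw] about the fixed x, y, z axes, in that order (R = Rz(yaw) Ry(pitch) Rx(roll)).
In Python, from station import get_obs, camera, ticket, ctrl gives the robot as it stands.
- The arm moves only by the tool step_arm, never from a script. Its argument "motion" is a list that holds one entry, the list of rows, each a list of 6 numbers: the shift along the tool's x, y, z in m, then the turn, a rotation vector about the tool's x, y, z in degrees. A call has 1 to 12 rows; each row shifts and turns the commanded pose from where the row before left it, along the tool's axes as they then stand; what a row does not reach is not made up. A row lasts 1/8 s, in which the tool goes at most 62.5 mm and 10.7 degrees, less where a joint would pass 70% of its speed; a pose out of reach is approached as far as the arm can. A call is refused whole if a number of a shift passes 0.0625 or a number of a turn 10.7, either way. A call with a gripper value outside its range is refused whole. "fingers" is the finger opening in m, from 0 to 0.094, set as the call begins (left out, the last holds). The fingers move at their own pace and stop on an object; "squeeze" is the grip in N (left out, the last holds). Time passes only in rows, so rows that do not move let the fingers close. It gives the time, the measured TCP pose, the force and the opening at its end, in the units of the state.
- get_obs(): the state, without advancing time (a new reading comes with each control period).
- camera(name): name is "side" or "top" or "wrist"; returns a dict with "pixels" (420x560x3 uint8, red, green, blue), "fx", "fy", "cx", "cy" (pixels), "extrinsics" (4x4, takes a point from world to camera coordinates); the wrist camera has in their place "T_tool_cam" (4x4, takes a point from camera to tool coordinates, whose origin is the TCP and whose axes are the tool frame's). Camera axes: x right, y up, looking along -z (the intrinsics and any distortion apply to the point x, -y, -z); pixel columns grow to the right and rows downward; lengths in m; the calibration is good to about 2 mm. A picture is of the moment at which its call begins: read the wrist's pose just before it. There is no depth.
- ticket.hand_in(): hands the job in, once; it reports no verdict.
The state is a dict: "time_s": time; "qpos": joint angles; "joint_vel": joint speeds; "tau": joint torques, N m; "ee_pos": TCP position; "eef_rot": TCP orientation; "force": force on the tool from outside, world axes, zero at the start; "moment": the same for the moment, N m; "grip_width": finger opening in m.
Only numpy, scipy, OpenCV 4.12 (cv2) and the standard library are available. Lean on these libraries where they do the work, as an engineer would, in place of code of your own. Each camera call takes 0.05 s, during which the arm holds its last target.

TASK

The white sample stage rocks because the foot under its bracket is too short. Slide the two slotted shims under that foot one after the other, each fully home with its slot around the stud, one flat on top of the other; then gently lower the heavy steel collar over the top of the stud so that its weight sets the foot down on the shims and the stage no longer rocks. Leave the blank plate without a slot, the bottle, the jar and the screwdriver where they are, and let go of everything.

Things in the scene. Friction and masses are not known exactly. Their poses are not given: they have to be found in the camera images.
- mount: Fixed dark steel plinth, 12 mm thick, 150 mm wide (y), x = -45 to +240 mm, with an upright stud, 14 mm diameter, at its origin. Origin: stud axis at bench level, z up. x points from the stud to the white housing of the stage: slide shims in along +x from the open -x side, onto the plinth or the first shim; their tails stay sticking out over the bench past x = -45 mm.
- stud_top (a point): Top of the stud, on its axis, 75 mm above the bench (30 mm above the bracket); the top 6 mm taper to 8 mm diameter.
- foot (a point): Centre of the underside of the short foot: a round black pad, 44 mm diameter, centred on the stud (which passes through it), under the bracket. At rest it is 31 mm above the bench, 19 mm above the plinth: two shims (16 mm) leave 3 mm of play.
- bracket (a point): Point on the bracket's flat top at the stud, 45 mm above the bench at rest; the collar sits here. The grey bracket, 56 mm wide and 10 mm thick, reaches from the housing to 30 mm beyond the stud (mount x = -30 mm).
- housing (a point): Middle of the top front edge of the stage's white housing, which is 180 mm long, 140 mm wide and begins at mount x = 35 mm; its top is 74 mm above the bench. A round steel plate and cap (94 mm diameter) on top, centred at mount x = 135 mm, rise to 98 mm.
- deck (a joint): Rocking angle of the stage (rad) about a line along y at mount x = 100 mm, z = 12 mm. 0 at rest, short foot up (it falls back there by its own weight; about 3.5 N down on the foot tips it). Grows as the foot goes down, 0.01 rad = 1 mm at the stud. About 0.15 fully down with no shim, 0.09 on one shim, 0.025 on two.
- shim_a: Slotted aluminium shim, loose, 140 x 50 x 8 mm, 0.12 kg. Origin: middle of the underside, x along its length. A 20 mm wide slot along the middle, from x = 8 mm to the open end at x = 70 mm, leaves two prongs. Hold it across the solid tail (x = -70 to 8 mm). Fully home, the stud's axis is at its x = 15 mm and its x runs the same way as the mount's x.
- shim_b: A second slotted shim, identical to shim_a: either may go in first.
- collar: Steel ring collar, outer diameter 60 mm, bore 20 mm, 28 mm high, about 0.55 kg, lying flat on the bench. Origin: centre of its underside, z up.
- blank: Bystander: loose aluminium plate, 140 x 50 x 8 mm, of the same outline as the shims but without a slot. Origin: middle of the underside, x along its length. Leave it.
- bottle: Bystander: amber bottle, 64 mm diameter, 160 mm high, upright. Origin: centre of its underside.
- jar: Bystander: white squat jar, 60 mm diameter, 65 mm high, upright. Origin: centre of its underside.
- driver: Bystander: screwdriver, 180 mm long, lying on the bench. Origin: about the middle of its length, x along it.
There are look-alikes about, which are no part of the job. Of the things shaped like the collar, the steel one is meant.

How it is judged:
On the way, in this order (a step that is already met when the one before it is completed fails the run):
1. one slotted shim is fully home under the short foot, round the stud (((x of mount in the frame of shim_a between 0.006 and 0.028 m and y of mount in the frame of shim_a between -0.008 and 0.008 m and z of shim_a in the frame of mount between 0.008 and 0.0235 m and angle between shim_a's own z axis and vertical below 0.08 rad) or (x of mount in the frame of shim_b between 0.006 and 0.028 m and y of mount in the frame of shim_b between -0.008 and 0.008 m and z of shim_b in the frame of mount between 0.008 and 0.0235 m and angle between shim_b's own z axis and vertical below 0.08 rad))), for 0.2 s.
2. both slotted shims are fully home under the short foot, one on the other, while the collar is not yet on the stud (x of mount in the frame of shim_a between 0.006 and 0.028 m and y of mount in the frame of shim_a between -0.008 and 0.008 m and z of shim_a in the frame of mount between 0.008 and 0.0235 m and angle between each of shim_a, shim_b's own z axis and vertical below 0.08 rad and x of mount in the frame of shim_b between 0.006 and 0.028 m and y of mount in the frame of shim_b between -0.008 and 0.008 m and z of shim_b in the frame of mount between 0.008 and 0.0235 m and horizontal distance between collar and mount above 0.03 m), for 0.2 s.
At the end, for the whole second after the job is handed in: Both slotted shims lie flat under the short foot round the stud, one on the other, each within about 13 mm of the end of its slot; the collar sits flat on the bracket round the stud and weighs on it; the stage is down on the shims, rocking angle under 0.035 rad; all released and at rest (x of mount in the frame of shim_a between 0.006 and 0.028 m and y of mount in the frame of shim_a between -0.008 and 0.008 m and z of shim_a in the frame of mount between 0.008 and 0.0235 m and angle between each of shim_a, shim_b, collar's own z axis and vertical below 0.08 rad and x of mount in the frame of shim_b between 0.006 and 0.028 m and y of mount in the frame of shim_b between -0.008 and 0.008 m and z of shim_b in the frame of mount between 0.008 and 0.0235 m and horizontal distance between collar and mount below 0.006 m and z of collar in the frame of mount between 0.036 and 0.05 m and contact force between collar and mount above 1.5 N and value of joint deck below 0.035 rad and linear speed of each of shim_a, shim_b, collar below 0.02 m/s and velocity of joint deck between -0.05 and 0.05 rad/s); the robot touches nothing.
It fails at once if a bystander (blank plate, bottle, jar, screwdriver) is moved more than 25 mm (distance of any of blank, bottle, jar, driver from where it was at the start of the episode above 0.025 m).
It fails at once if the bottle or the jar is knocked over (angle between any of bottle, jar's own z axis and vertical above 0.5 rad).
It fails at once if the collar is dropped or slammed on the stage (over 60 N) (contact force between collar and mount above 60 N).
It also fails if it takes over 72 s, if anything falls off the work surface, if the arm or the gripper's body presses on something with over 40 N, if the wrist force passes 120 N, or if a joint passes its speed limit or range.

## Working session

There is one attempt and no reset: what is moved stays moved. The work goes in short steps, Python scripts to look and compute and a tool call to move; the robot and the scene stay as the last step left them, time stands still between calls to the robot, and variables do not carry over. Pictures are saved under pics/ and viewed, and the job is handed in when it is done.

Besides the shell and the picture viewer there is one more tool, called as name(argument=value, ...) on one line, values as JSON. step_arm: Moves the arm, as the interface text tells. Its arguments: {"type":"object","properties":{"motion":{"type":"array","items":{"type":"array","items":{"type":"array","items":{"type":"number"}}}},"fingers":{"type":"number"},"squeeze":{"type":"number"}},"required":["motion"]}

```bash
ls; mkdir -p pics
python3 - <<'E'
from station import get_obs,camera,ctrl
import cv2
print(get_obs()); print(ctrl.hold_point_z)
for n in ['side','top','wrist']:
    c=camera(n); cv2.imwrite(f'pics/{n}0.png',c['pixels'][:,:,::-1])
    print(n,c['fx'],c['fy'],c['cx'],c['cy'],c.get('extrinsics',c.get('T_tool_cam')),[k for k in c])
E
```

```text
pics
{'time_s': 0.0, 'qpos': array([-1.29859674e+00,  3.00465210e-01,  1.52159258e+00, -1.90754027e-05,
        1.32068822e+00, -6.65783882e-02]), 'joint_vel': array([ 0.00010999, -0.00040175, -0.00031183,  0.00066363,  0.00056377,
        0.00228955]), 'tau': array([-5.07048389e-04, -5.31803906e+01, -3.52735770e+01,  7.08722044e-02,
        2.44771270e-02, -2.37865919e-05]), 'ee_pos': array([ 0.18271642, -0.51848164,  0.20488469]), 'eef_rot': array([-1.6213564 ,  1.56964282,  1.85901895]), 'force': array([-0.28164965,  0.04869654, -0.23483924]), 'moment': array([ 0.04342676,  0.03096607, -0.04457373]), 'grip_width': 0.09426386931642668}
0.0188
side 422.4994946479568 422.4994946479568 282.1754070929619 210.40101828806755 [[-0.87592557 -0.48244207 -0.00201194  0.42811733]
 [ 0.23470882 -0.42977525  0.87189736 -0.1835278 ]
 [-0.42150465  0.76324497  0.48968454 -0.73648346]
 [ 0.          0.          0.          1.        ]] ['pixels', 'fx', 'fy', 'cx', 'cy', 'extrinsics']
top 545.584172013567 545.584172013567 278.56175437740535 217.5040107952315 [[-2.06455538e-02 -9.99785728e-01 -1.50277561e-03 -4.00793174e-03]
 [ 9.95240781e-01 -2.06948309e-02  9.52234842e-02 -5.11271392e-01]
 [-9.52341802e-02  4.70317991e-04  9.95454785e-01 -1.55989102e+00]
 [ 0.00000000e+00  0.00000000e+00  0.00000000e+00  1.00000000e+00]] ['pixels', 'fx', 'fy', 'cx', 'cy', 'extrinsics']
wrist 324.32955888548116 324.32955888548116 272.6583437722738 205.69898444667172 [[-8.65181559e-04  2.88206073e-01 -9.57568019e-01 -1.78557003e-01]
 [ 9.99999539e-01 -1.48866662e-04 -9.48324733e-04 -4.37997750e-04]
 [-4.15862902e-04 -9.57568398e-01 -2.88205811e-01 -8.38729660e-02]
 [ 0.00000000e+00  0.00000000e+00  0.00000000e+00  1.00000000e+00]] ['pixels', 'fx', 'fy', 'cx', 'cy', 'T_tool_cam']
```

View pics/top0.png

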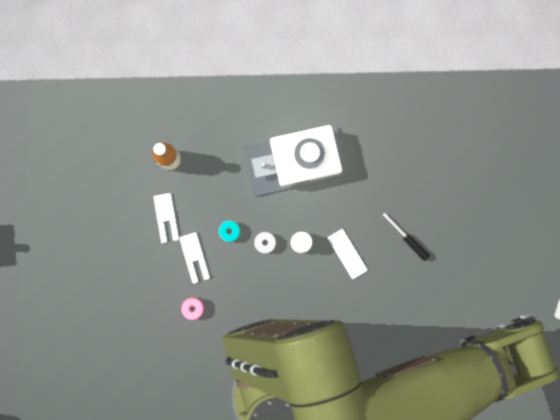

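View pics/side0.png

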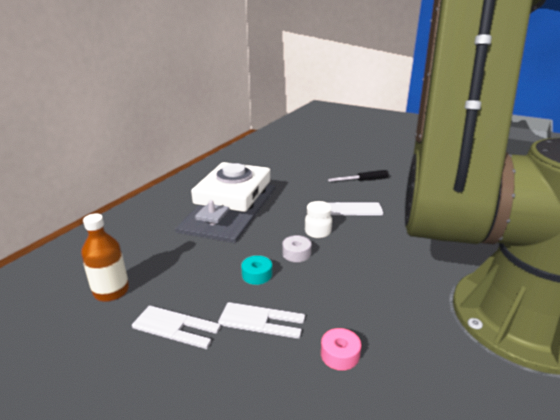

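View pics/wrist0.png

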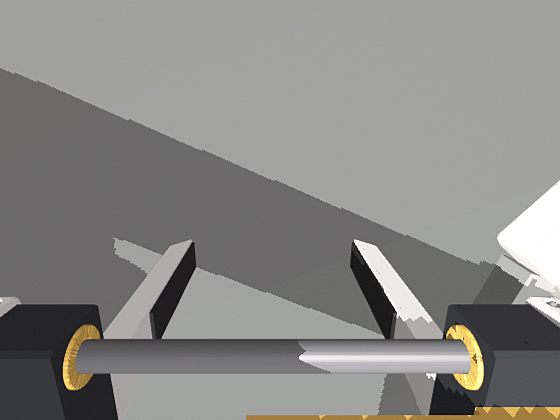

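Run:
```python
import cv2
im=cv2.imread('pics/top0.png')
print(im.shape)
cv2.imwrite('pics/t_l.png',cv2.resize(im[60:360,60:310],None,fx=2.0,fy=2.0,interpolation=cv2.INTER_CUBIC)[:600])
cv2.imwrite('pics/t_r.png',cv2.resize(im[60:360,290:540],None,fx=2.0,fy=2.0,interpolation=cv2.INTER_CUBIC))
```

```text
(420, 560, 3)
```

View pics/t_l.png

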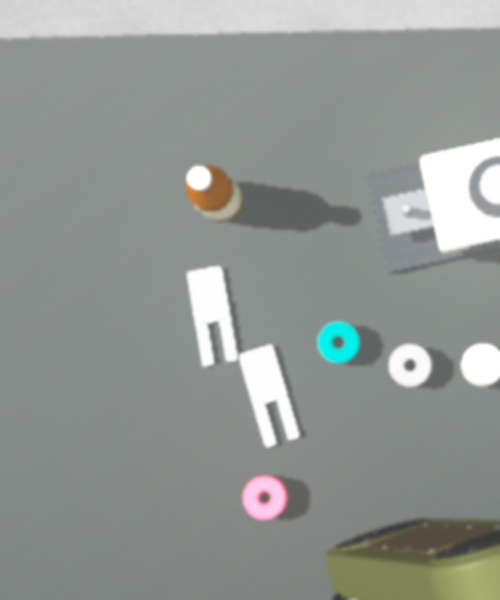

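View pics/t_r.png

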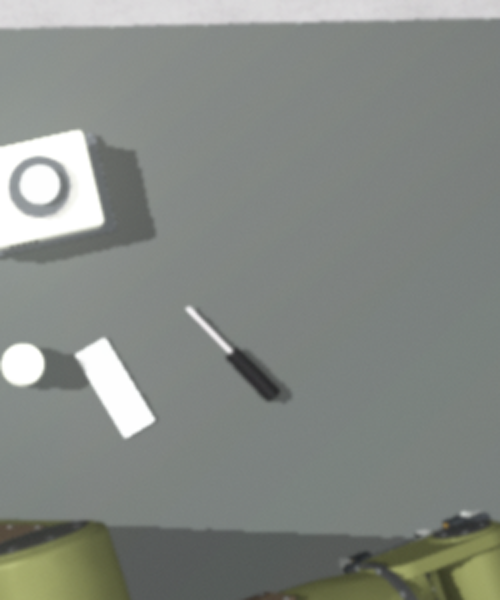

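Run:
```python
import cv2
im=cv2.imread('pics/top0.png')
def crop(n,r0,r1,c0,c1,f):
    cv2.imwrite(n,cv2.resize(im[r0:r1,c0:c1],None,fx=f,fy=f,interpolation=cv2.INTER_CUBIC))
crop('pics/c_sh.png',185,290,145,245,5)
crop('pics/c_mt.png',115,205,235,355,6)
crop('pics/c_col.png',215,285,215,375,5)
```

```text
(no output)
```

View pics/c_sh.png

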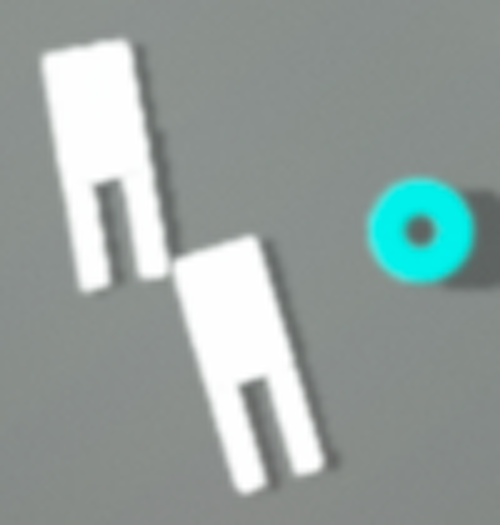

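View pics/c_mt.png

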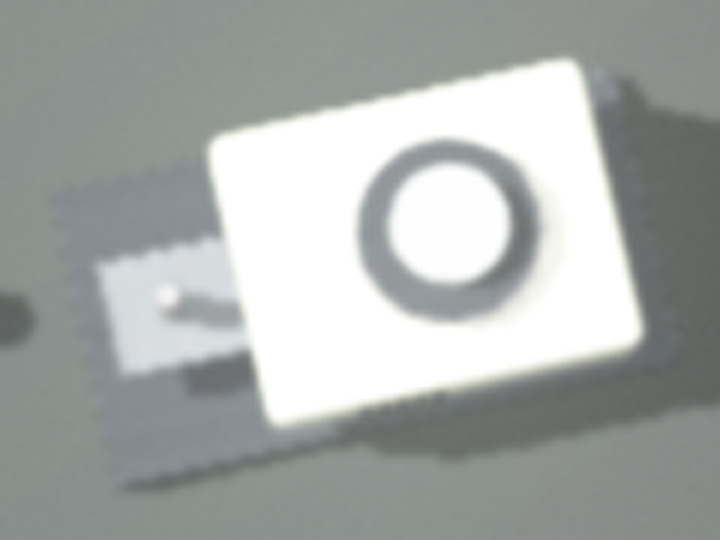

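View pics/c_col.png

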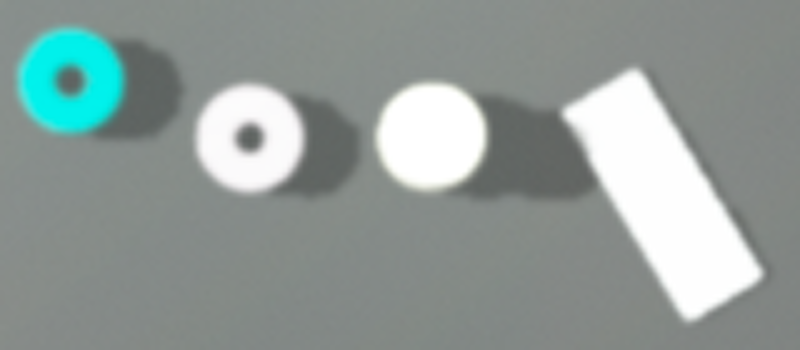

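```bash
cat > h.py <<'E'
import numpy as np, cv2
from scipy.spatial.transform import Rotation as R
TOP=dict(f=545.584172013567,c=(278.56175437740535,217.5040107952315),E=np.array([[-2.06455538e-02,-9.99785728e-01,-1.50277561e-03,-4.00793174e-03],[9.95240781e-01,-2.06948309e-02,9.52234842e-02,-5.11271392e-01],[-9.52341802e-02,4.70317991e-04,9.95454785e-01,-1.55989102e+00],[0,0,0,1]]))
SIDE=dict(f=422.4994946479568,c=(282.1754070929619,210.40101828806755),E=np.array([[-0.87592557,-0.48244207,-0.00201194,0.42811733],[0.23470882,-0.42977525,0.87189736,-0.1835278],[-0.42150465,0.76324497,0.48968454,-0.73648346],[0,0,0,1]]))
def unproj(C,u,v,z):
    E=C['E'];d=np.array([(u-C['c'][0])/C['f'],-(v-C['c'][1])/C['f'],-1.])
    o=-E[:3,:3].T@E[:3,3];d=E[:3,:3].T@d
    return o+d*(z-o[2])/d[2]
def proj(C,p):
    q=C['E'][:3,:3]@np.asarray(p)+C['E'][:3,3]
    return C['c'][0]-C['f']*q[0]/q[2], C['c'][1]+C['f']*q[1]/q[2]
def crop(im,n,r0,r1,c0,c1,f):
    cv2.imwrite(n,cv2.resize(im[r0:r1,c0:c1],None,fx=f,fy=f,interpolation=cv2.INTER_CUBIC))
# wrist
TC=np.array([[-8.65181559e-04,2.88206073e-01,-9.57568019e-01,-1.78557003e-01],[9.99999539e-01,-1.48866662e-04,-9.48324733e-04,-4.37997750e-04],[-4.15862902e-04,-9.57568398e-01,-2.88205811e-01,-8.38729660e-02],[0,0,0,1]])
WF=324.32955888548116;WC=(272.6583437722738,205.69898444667172)
def toolT(o):
    T=np.eye(4);T[:3,:3]=R.from_euler('xyz',o['eef_rot']).as_matrix();T[:3,3]=o['ee_pos'];return T
def WRIST(o):
    return dict(f=WF,c=WC,E=np.linalg.inv(toolT(o)@TC))
E
python3 - <<'E'
from h import *
def cr(x,y,f,r0,c0): return (x+.5)/f-.5+c0,(y+.5)/f-.5+r0
for name,P in [('far',[(42,55),(130,40),(170,277),(80,290)]),('near',[(173,262),(257,237),(325,470),(240,495)])]:
    Q=np.array([unproj(TOP,*cr(x,y,5,185,145),.008) for x,y in P])
    tail=(Q[0]+Q[1])/2;tip=(Q[2]+Q[3])/2
    print(name,Q.round(4).tolist(),'L',np.linalg.norm(tip-tail),'W',np.linalg.norm(Q[0]-Q[1]),np.linalg.norm(Q[2]-Q[3]),'ctr',Q.mean(0),'yaw',np.degrees(np.arctan2(*(tip-tail)[[1,0]])))
s=unproj(TOP,*cr(170,297,6,115,235),.075);print('stud',s)
A=unproj(TOP,*cr(210,132,6,115,235),.074);B=unproj(TOP,*cr(272,425,6,115,235),.074);C=unproj(TOP,*cr(640,342,6,115,235),.074);D=unproj(TOP,*cr(578,57,6,115,235),.074)
print('hous',A,B,C,D,np.linalg.norm(A-B),np.linalg.norm(B-C))
mx=((C+D)-(A+B))/2;mx/=np.linalg.norm(mx);print('mx yaw',np.degrees(np.arctan2(mx[1],mx[0])))
my=A-B;print('from front edge',np.degrees(np.arctan2(-my[0],my[1]))) 
print('stud from housing',(A+B)/2-mx*.035)
p=unproj(TOP,*cr(445,230,6,115,235),.098);print('cap ',p,p-mx*.135)
for n,x,y in [('br',97,265),('br',120,373)]: print(n,unproj(TOP,*cr(x,y,6,115,235),.045))
for n,x,y in [('pl',55,190),('pl',120,490)]: print(n,unproj(TOP,*cr(x,y,6,115,235),.012))
for n,x,y,z in [('teal',71,81,.028),('steel',250,138,.028),('jar',432,137,.065)]: print(n,unproj(TOP,*cr(x,y,5,215,215),z))
print('bottle', unproj(TOP,160,149,.16),unproj(TOP,193,309,.028))
E
```

```text
far [[0.5852, 0.3539, 0.008], [0.593, 0.302, 0.008], [0.4527, 0.2789, 0.008], [0.4462, 0.3315, 0.008]] L 0.14150069677187713 W 0.05246512802986965 0.0530271556187725 ctr [0.51924606 0.3166061  0.008     ] yaw -170.743137605418
near [[0.4614, 0.2771, 0.008], [0.4751, 0.2279, 0.008], [0.3386, 0.1893, 0.008], [0.3252, 0.2387, 0.008]] L 0.14163216869026787 W 0.05108254577782239 0.05122541110940128 ctr [0.4000915  0.23324655 0.008     ] yaw -164.21153473423988
stud [0.65939304 0.02666221 0.075     ]
hous [0.73874052 0.00624636 0.074     ] [ 0.59740398 -0.02028945  0.074     ] [ 0.63338218 -0.19494799  0.074     ] [ 0.77146473 -0.1697609   0.074     ] 0.1438060000913591 0.1783256425670074
mx yaw -78.91502416458357
from front edge -79.36655514582854
stud from housing [0.66134299 0.02732546 0.074     ]
cap  [ 0.68389682 -0.10281708  0.098     ] [0.65794109 0.02966424 0.098     ]
br [0.68167072 0.0624058  0.045     ]
br [0.62870336 0.05217452 0.045     ]
pl [0.72652319 0.08417364 0.012     ]
pl [0.57644059 0.05452857 0.012     ]
teal [0.47512036 0.13002275 0.028     ]
steel [0.44001771 0.0271485  0.028     ]
jar [ 0.43657959 -0.07633937  0.065     ]
bottle [0.68962144 0.30019026 0.16      ] [0.25371434 0.2347944  0.028     ]
```

```bash
cat >> h.py <<'E'
def yawz(o): # world heading of tool z axis, deg
    M=toolT(o)[:3,:3];return np.degrees(np.arctan2(M[1,2],M[0,2]))
def go(o,p,yz,n):
    """n equal rows (turn spread equally) to put TCP at p with tool down, tool z heading yz deg. Shift done in tool frame"""
    T0=toolT(o)
    c,s=np.cos(np.radians(yz)),np.sin(np.radians(yz))
    x=np.array([0,0,-1.]);z=np.array([c,s,0]);y=np.cross(z,x)
    T1=np.eye(4);T1[:3,:3]=np.stack([x,y,z],1);T1[:3,3]=p
    rv=R.from_matrix(T0[:3,:3].T@T1[:3,:3]).as_rotvec()/n
    d=(np.asarray(p)-T0[:3,3])/n
    M=T0[:3,:3];rows=[]
    for i in range(n):
        rows.append(np.r_[M.T@d,np.degrees(rv)]); M=M@R.from_rotvec(rv).as_matrix()
    return np.array(rows)
E
python3 - <<'E'
from h import *
from station import get_obs
o=get_obs();print(toolT(o).round(3),yawz(o))
E
```

```text
[[-0.     0.332 -0.943  0.183]
 [ 0.001 -0.943 -0.332 -0.519]
 [-1.    -0.001 -0.     0.205]
 [ 0.     0.     0.     1.   ]] -160.58781611001575
```

step_arm(motion=[[[0, -0.02, -0.016, 0, 0, 0], [0, -0.04, -0.031, 0, 0, 0], [0, -0.04, -0.031, 0, 0, 0], [0, -0.04, -0.031, 0, 0, 0], [0, -0.04, -0.031, 0, 0, 0], [0, -0.04, -0.031, 0, 0, 0], [0, -0.04, -0.031, 0, 0, 0], [0, -0.04, -0.031, 0, 0, 0], [0, -0.04, -0.031, 0, 0, 0], [0, -0.04, -0.031, 0, 0, 0], [0, -0.04, -0.031, 0, 0, 0], [0, -0.04, -0.031, 0, 0, 0]]], fingers=0.08, squeeze=40)

```text
time_s: 1.65
ee_pos: [0.3668, 0.0355, 0.2056]
eef_rot: [2.728, 1.57, -0.074]
force: [0.4, -0.8, -0.1]
grip_width: 0.0799
```

Run:
```python
from h import *
from station import get_obs
o=get_obs();print(o['time_s'],o['ee_pos'],yawz(o),o['qpos'].round(2));
r=go(o,[.44,.2445,.16],-164.2,5);print(r.round(4))
```

```text
1.65 [0.36681136 0.03552778 0.20558339] -160.57948810714208 [-0.   -0.12  1.98 -0.    1.28  1.23]
[[ 0.0091 -0.0346 -0.0277  0.7241 -0.0059 -0.0024]
 [ 0.0091 -0.0349 -0.0273  0.7241 -0.0059 -0.0024]
 [ 0.0091 -0.0352 -0.0268  0.7241 -0.0059 -0.0024]
 [ 0.0091 -0.0356 -0.0264  0.7241 -0.0059 -0.0024]
 [ 0.0091 -0.0359 -0.0259  0.7241 -0.0059 -0.0024]]
```

step_arm(motion=[[[0.009, -0.035, -0.027, 0.7, 0, 0], [0.009, -0.035, -0.027, 0.7, 0, 0], [0.009, -0.035, -0.027, 0.7, 0, 0], [0.009, -0.035, -0.027, 0.7, 0, 0], [0.009, -0.035, -0.026, 0.7, 0, 0], [0, 0, 0, 0, 0, 0]]])

```text
time_s: 2.4
ee_pos: [0.4397, 0.2433, 0.1591]
eef_rot: [0.065, 1.569, -2.796]
force: [1.3, -0.7, 0.1]
grip_width: 0.0799
```

```bash
cat > snap.py <<'E'
import sys
from h import *
from station import get_obs,camera
import json
o=get_obs();n=sys.argv[1];k=sys.argv[2]
c=camera(k);cv2.imwrite(f'pics/{n}.png',c['pixels'][:,:,::-1])
json.dump({q:np.asarray(v).tolist() for q,v in o.items()},open(f'pics/{n}.json','w'))
print(o['time_s'],o['ee_pos'],yawz(o),o['grip_width'],o['force'])
E
python3 snap.py w1 wrist
```

```text
2.4 [0.43969708 0.24332408 0.15913459] -163.957715236263 0.07987694059758631 [ 1.2948824  -0.69200593  0.13774046]
```

View pics/w1.png

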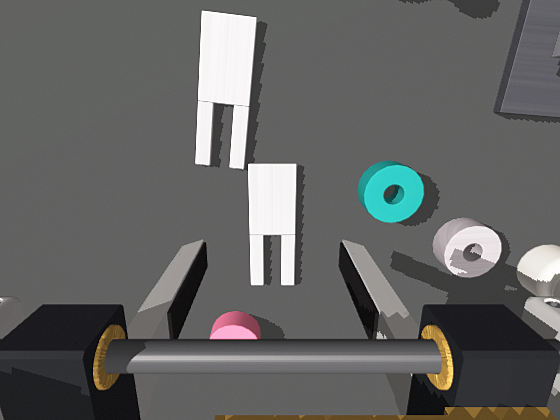

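Run:
```python
from h import *
import json
im=cv2.imread('pics/w1.png')
crop(im,'pics/w1c.png',155,295,235,315,4);crop(im,'pics/w1d.png',0,180,180,275,3.3)
```

```text
(no output)
```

View pics/w1c.png

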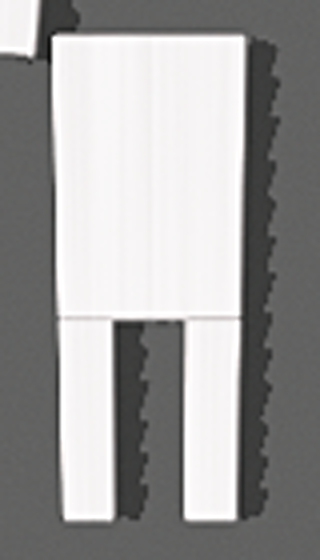

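View pics/w1d.png

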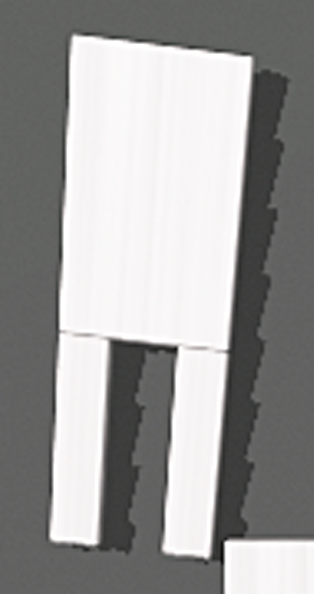

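Run:
```python
from h import *
import json
o=json.load(open('pics/w1.json'));W=WRIST(o)
def cr(x,y,f,r0,c0): return (x+.5)/f-.5+c0,(y+.5)/f-.5+r0
for name,P,a in [('near',[(52,35),(246,35),(238,521),(64,521)],(4,155,235)),('far',[(71,35),(252,56),(210,558),(50,542)],(3.3,0,180))]:
    Q=np.array([unproj(W,*cr(x,y,*a),.008) for x,y in P])
    tail=(Q[0]+Q[1])/2;tip=(Q[2]+Q[3])/2;d=(tip-tail)/np.linalg.norm(tip-tail)
    print(name,'L',np.linalg.norm(tip-tail),'W',np.linalg.norm(Q[0]-Q[1]),np.linalg.norm(Q[2]-Q[3]),'ctr',Q.mean(0),'yaw',np.degrees(np.arctan2(d[1],d[0])),'grasp',Q.mean(0)-.042*d)
for n,u,v in [('steel',473,251),('teal',394,194)]: print(n,unproj(W,u,v,.028))
```

```text
near L 0.14003118752074406 W 0.04953121723361619 0.04987539267038083 ctr [0.4005694  0.23274011 0.008     ] yaw -163.73935107819204 grasp [0.44088931 0.24450043 0.008     ]
far L 0.1394736905658488 W 0.04940694619226823 0.04964475882254031 ctr [0.51864377 0.31529148 0.008     ] yaw -170.20906239320766 grasp [0.56003203 0.32243373 0.008     ]
steel [0.44073663 0.0264933  0.028     ]
teal [0.4751209  0.12903702 0.028     ]
```

step_arm(motion=[[[0.03, -0.001, -0.0015, 0, 0, 0], [0.04, 0, 0, 0, 0, 0], [0.04, 0, 0, 0, 0, 0], [0.03, 0, 0, 0, 0, 0], [0.012, 0, 0, 0, 0, 0], [0.004, 0, 0, 0, 0, 0], [0, 0, 0, 0, 0, 0]]])

```text
time_s: 3.32
ee_pos: [0.4416, 0.243, 0.0054]
eef_rot: [-2.985, 1.57, 0.434]
force: [0.1, 0.2, -0.4]
grip_width: 0.0802
```

step_arm(motion=[[[0, 0, 0, 0, 0, 0], [0, 0, 0, 0, 0, 0], [0, 0, 0, 0, 0, 0], [0, 0, 0, 0, 0, 0], [0, 0, 0, 0, 0, 0], [0, 0, 0, 0, 0, 0]]], fingers=0.04, squeeze=45)

```text
time_s: 4.08
ee_pos: [0.4412, 0.2431, 0.0046]
eef_rot: [-2.852, 1.57, 0.567]
force: [-1.8, -0.3, 5.4]
grip_width: 0.0488
```

```bash
python3 snap.py w2 wrist
```

```text
4.075 [0.44118698 0.24309838 0.00463793] -164.086822352164 0.048778857408692256 [-1.77228386 -0.25928498  5.36129549]
```

View pics/w2.png

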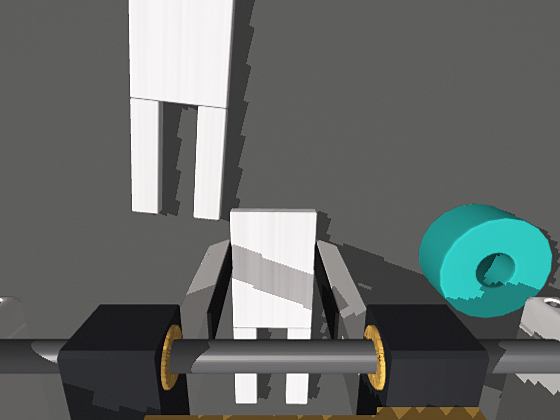

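Run:
```python
from h import *
import json
im=cv2.imread('pics/w2.png');crop(im,'pics/w2c.png',195,415,220,330,2.7)
```

```text
(no output)
```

View pics/w2c.png

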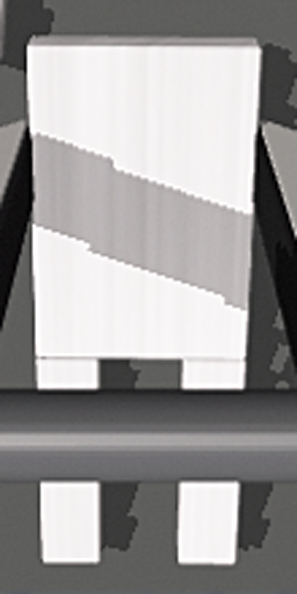

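step_arm(motion=[[[-0.01, 0, 0, 0, 0, 0], [-0.03, 0, 0, 0, 0, 0], [-0.04, 0, 0, 0, 0, 0], [-0.04, 0, 0, 0, 0, 0], [0, 0, 0, 0, 0, 0]]])

```text
time_s: 4.75
ee_pos: [0.4422, 0.2435, 0.1274]
eef_rot: [-2.999, 1.566, 0.421]
force: [-0.1, -0.1, -1.6]
grip_width: 0.0487
```

```bash
python3 snap.py w3 wrist;python3 snap.py s3 side
python3 - <<'E'
from h import *
import json
o=json.load(open('pics/w2.json'));W=WRIST(o);T=toolT(o)
def cr(x,y,f,r0,c0): return (x+.5)/f-.5+c0,(y+.5)/f-.5+r0
Q=np.array([unproj(W,*cr(x,y,2.7,195,220),.008) for x,y in [(27,45),(260,45),(236,563),(43,563)]])
q=(np.c_[Q,np.ones(4)]@np.linalg.inv(T).T)[:,:3];print(q.round(4)); 
im=cv2.imread('pics/w3.png');crop(im,'pics/w3c.png',195,415,220,330,2.7)
E
```

```text
4.75 [0.44218231 0.24347634 0.12736873] -164.08619062874658 0.04865003872058683 [-0.11948531 -0.08723181 -1.63502525]
4.8 [0.44132745 0.24307885 0.12534611] -164.08628114581552 0.04897351025732015 [ 0.88913534 -0.07205757 -2.30731886]
[[-0.0034 -0.0246 -0.0278]
 [-0.0034  0.0243 -0.0278]
 [-0.0034  0.0236  0.1113]
 [-0.0034 -0.0258  0.1113]]
```

View pics/w3c.png

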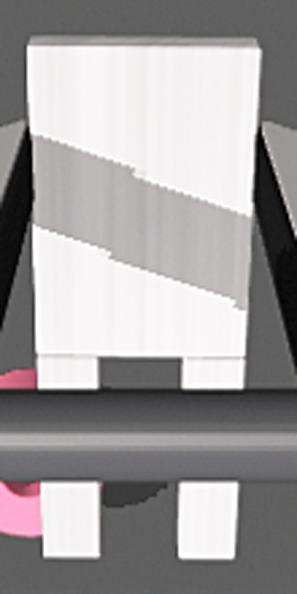

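View pics/s3.png

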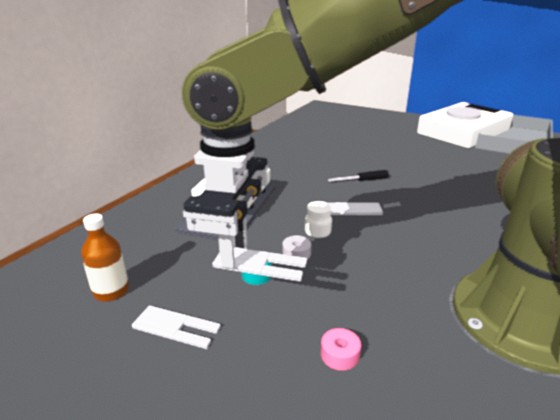

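Run:
```python
from h import *
from station import get_obs
o=get_obs()
print(go(o,[.666,-.002,.205],-79,12).round(4).tolist())
```

```text
[[-0.0067, 0.0248, -0.0125, -7.0904, 0.0016, 0.0005], [-0.0067, 0.0261, -0.0093, -7.0904, 0.0016, 0.0005], [-0.0067, 0.0271, -0.006, -7.0904, 0.0016, 0.0005], [-0.0067, 0.0276, -0.0026, -7.0904, 0.0016, 0.0005], [-0.0067, 0.0277, 0.0008, -7.0904, 0.0016, 0.0005], [-0.0067, 0.0274, 0.0042, -7.0904, 0.0016, 0.0005], [-0.0067, 0.0267, 0.0076, -7.0904, 0.0016, 0.0005], [-0.0067, 0.0255, 0.0108, -7.0904, 0.0016, 0.0005], [-0.0067, 0.024, 0.0139, -7.0904, 0.0016, 0.0005], [-0.0067, 0.0221, 0.0167, -7.0904, 0.0016, 0.0005], [-0.0067, 0.0199, 0.0193, -7.0904, 0.0016, 0.0005], [-0.0067, 0.0173, 0.0216, -7.0904, 0.0016, 0.0005]]
```

step_arm(motion=[[[-0.015, 0.025, -0.0125, -7.1, 0, 0], [-0.015, 0.026, -0.0093, -7.1, 0, 0], [-0.015, 0.027, -0.006, -7.1, 0, 0], [-0.015, 0.0276, -0.0026, -7.1, 0, 0], [-0.01, 0.0277, 0.0008, -7.1, 0, 0], [-0.01, 0.0274, 0.0042, -7.1, 0, 0], [0, 0.0267, 0.0076, -7.1, 0, 0], [0, 0.0255, 0.0108, -7.1, 0, 0], [0, 0.024, 0.0139, -7.1, 0, 0], [0, 0.022, 0.0167, -7.1, 0, 0], [0, 0.02, 0.0193, -7.1, 0, 0], [0, 0.0173, 0.0216, -7.1, 0, 0]]])

```text
time_s: 6.35
ee_pos: [0.6666, -0.0024, 0.2022]
eef_rot: [-1.841, 1.568, 3.069]
force: [0.4, 0.8, -1.0]
grip_width: 0.0492
```

step_arm(motion=[[[0, 0, 0, 0, 0, 0], [0, 0, 0, 0, 0, 0]]])

```text
time_s: 6.6
ee_pos: [0.6659, -0.0011, 0.2031]
eef_rot: [-1.899, 1.569, 3.005]
force: [-0.2, 0.4, 0.2]
grip_width: 0.0489
```

```bash
python3 snap.py w4 wrist
```

```text
6.6 [ 0.6658735  -0.00112272  0.20313554] -78.99215247695733 0.04886435802292367 [-0.16999816  0.44922064  0.22440564]
```

View pics/w4.png

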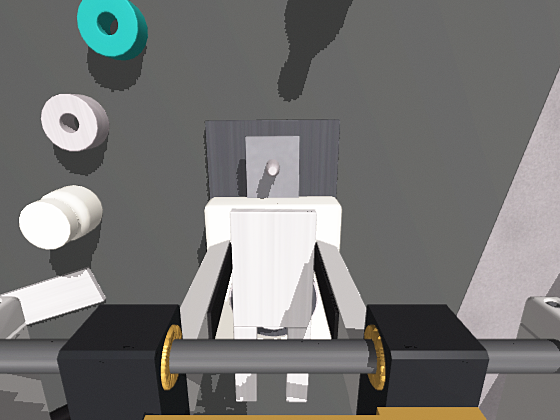

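Run:
```python
from h import *
im=cv2.imread('pics/w4.png');crop(im,'pics/w4c.png',110,220,195,350,5)
crop(im,'pics/w4d.png',80,165,30,120,6)
```

```text
(no output)
```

View pics/w4c.png

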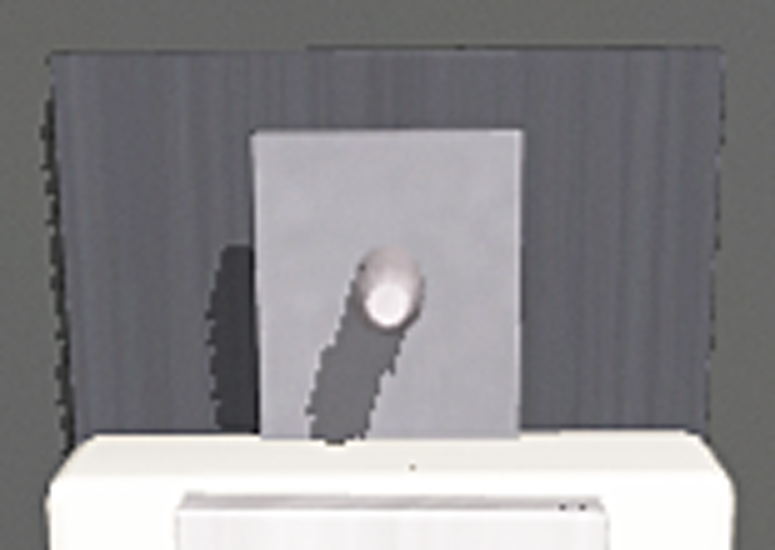

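View pics/w4d.png

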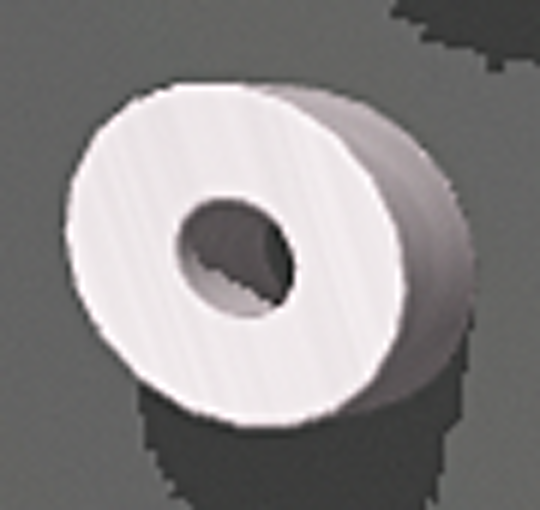

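Run:
```python
from h import *
import json
o=json.load(open('pics/w4.json'));W=WRIST(o)
def U(x,y,z): return unproj(W,(x+.5)/5-.5+195,(y+.5)/5-.5+110,z)
s=U(387,305,.075);print('stud',s)
a,b=U(52,52,.012),U(724,47,.012);d=b-a;print('plinth',a,b,np.linalg.norm(d),np.degrees(np.arctan2(d[1],d[0]))-90)
c,e=U(254,132,.045),U(523,129,.045);d=e-c;print('br',c,e,np.linalg.norm(d),np.degrees(np.arctan2(d[1],d[0]))-90)
f,g=U(261,437,.045),U(520,437,.045)
for p,q in ((c,f),(e,g)): d=q-p;print(np.degrees(np.arctan2(d[1],d[0])))
y=np.radians(-79.1);m=np.array([np.cos(y),np.sin(y),0])
print('from br',(c+e)/2+.03*m,'from pl',(a+b)/2+.045*m)
print('steel', unproj(W,(235+.5)/6-.5+30,(255+.5)/6-.5+80,.028))
```

```text
stud [0.65975258 0.02489332 0.075     ]
plinth [0.57848721 0.05460456 0.012     ] [0.72370268 0.0840067  0.012     ] 0.14816213151453755 -78.55391554730082
br [0.62733648 0.04919021 0.045     ] [0.68098364 0.06026448 0.045     ] 0.05477825626741943 -78.3363826910441
-79.01219228331163
-78.1894744649396
from br [0.65983293 0.02526858 0.045     ] from pl [0.65960424 0.02511749 0.012     ]
steel [0.44036654 0.02604317 0.028     ]
```

Run:
```python
from h import *
from station import get_obs
o=get_obs()
print(o['ee_pos'],go(o,[.6305,.1722,.203],-78.3,1).round(4).tolist())
```

```text
[ 0.66594105 -0.00088364  0.20365563] [[0.0007, -0.0016, -0.1767, -0.6497, -0.0268, 0.0742]]
```

step_arm(motion=[[[0, -0.0016, -0.0167, -0.65, 0, 0], [0, 0, -0.04, 0, 0, 0], [0, 0, -0.04, 0, 0, 0], [0.01, 0, -0.04, 0, 0, 0], [0.03, 0, -0.03, 0, 0, 0], [0.04, 0, -0.01, 0, 0, 0], [0.04, 0, 0, 0, 0, 0], [0.03, 0, 0, 0, 0, 0], [0, 0, 0, 0, 0, 0], [0, 0, 0, 0, 0, 0]]])

```text
time_s: 7.9
ee_pos: [0.6295, 0.1719, 0.0562]
eef_rot: [1.615, 1.569, 0.25]
force: [0.8, -0.6, 0.2]
grip_width: 0.0485
```

```bash
python3 snap.py w5 wrist;python3 snap.py s5 side
python3 - <<'E'
from h import *
im=cv2.imread('pics/s5.png');crop(im,'pics/s5c.png',120,270,120,320,4)
E
```

```text
7.9 [0.6294714  0.17188431 0.05624195] -78.20895041575136 0.048511685772379895 [ 0.8429226  -0.58511573  0.18753709]
7.95 [0.62970709 0.17174236 0.05648667] -78.21962930302165 0.049287900086727766 [-0.35006025  0.32875934 -1.64615369]
```

View pics/w5.png

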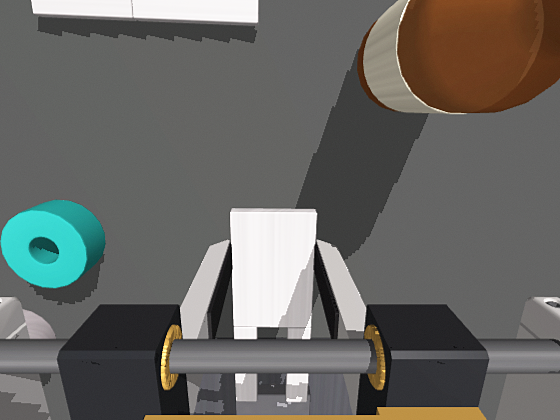

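View pics/s5c.png

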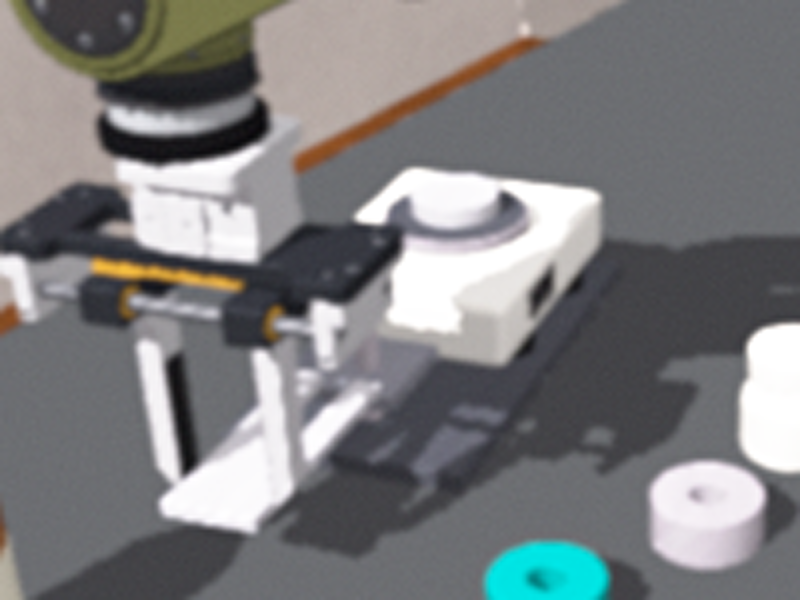

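step_arm(motion=[[[0.015, 0.0007, 0, 0, 0, 0], [0.015, 0, 0, 0, 0, 0], [0.005, 0, 0, 0, 0, 0], [0, 0, 0, 0, 0, 0], [0, 0, 0, 0, 0, 0]]])

```text
time_s: 8.62
ee_pos: [0.63, 0.1713, 0.0198]
eef_rot: [1.559, 1.57, 0.193]
force: [-0.2, 0.2, 0.1]
grip_width: 0.0487
```

```bash
python3 snap.py s6 side
python3 - <<'E'
from h import *
im=cv2.imread('pics/s6.png');crop(im,'pics/s6c.png',150,270,140,300,5)
E
```

```text
8.625 [0.63004729 0.17126548 0.019848  ] -78.24019074571964 0.048740073933916425 [-0.2255369   0.16773613  0.11465704]
```

View pics/s6c.png

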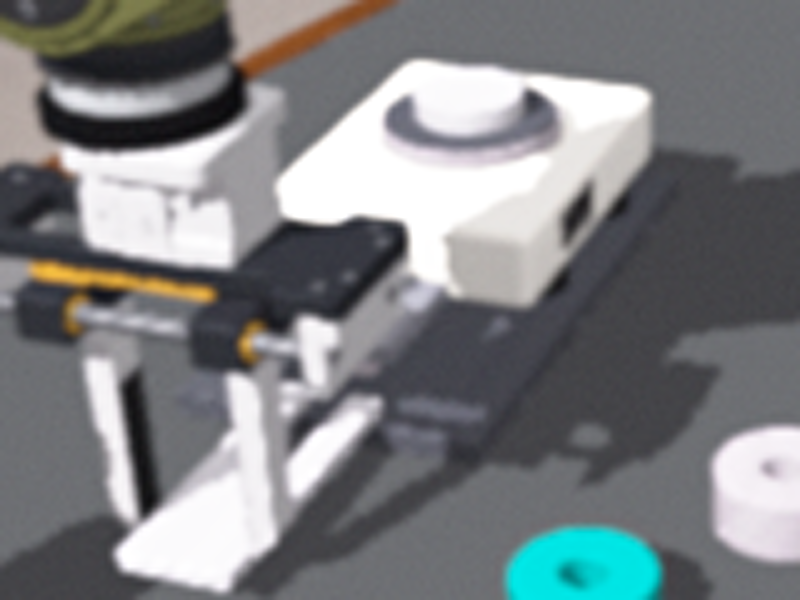

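step_arm(motion=[[[-0.002, 0, 0.005, 0, 0, 0], [0, 0, 0.012, 0, 0, 0], [0, 0, 0.012, 0, 0, 0], [0, 0, 0.012, 0, 0, 0], [0, 0, 0, 0, 0, 0]]])

```text
time_s: 9.3
ee_pos: [0.6384, 0.1299, 0.0214]
eef_rot: [-1.214, 1.571, -2.581]
force: [-0.0, -0.7, -1.1]
grip_width: 0.0487
```

Run:
```python
from h import *
from station import get_obs
o=get_obs();print(o['ee_pos'],o['force'],o['moment'],yawz(o))
s=np.array([.6597,.0251]);y=np.radians(-78.6);m=np.array([np.cos(y),np.sin(y)]);n=np.array([-m[1],m[0]])
d=o['ee_pos'][:2]-s;print(d@m,d@n)
```

```text
[0.63835719 0.12992504 0.02139996] [-0.04428223 -0.65560572 -1.08321828] [ 0.02944455 -0.11776148 -0.02639701] -78.31547992307827
-0.10697552457421608 -0.0002023014018881808
```

step_arm(motion=[[[0, 0.0005, 0.01, 0, 0, 0], [0, 0, 0.01, 0, 0, 0], [0, 0, 0.01, 0, 0, 0], [0, 0, 0.01, 0, 0, 0], [0, 0, 0.005, 0, 0, 0], [0, 0, 0, 0, 0, 0], [0, 0, 0, 0, 0, 0]]])

```text
time_s: 10.18
ee_pos: [0.6478, 0.0874, 0.0214]
eef_rot: [-3.1, 1.571, 1.818]
force: [-0.9, -0.4, -0.9]
grip_width: 0.0486
```

```bash
cat > st.py <<'E'
from h import *
from station import get_obs
o=get_obs();print(o['time_s'],o['ee_pos'],o['force'].round(2),o['moment'].round(3),yawz(o),o['grip_width'])
s=np.array([.6597,.0251]);y=np.radians(-78.6);m=np.array([np.cos(y),np.sin(y)]);n=np.array([-m[1],m[0]])
d=o['ee_pos'][:2]-s;print('mount',d@m,d@n,'f',o['force'][:2]@m,o['force'][:2]@n)
E
python3 st.py
```

```text
10.175 [0.64776115 0.08738652 0.02144816] [-0.91 -0.41 -0.89] [ 0.086 -0.066 -0.033] -78.22721210184139 0.048630763434899325
mount -0.0634174836790458 0.0006080788828224081 f 0.21799527174246097 -0.9731735096723458
```

step_arm(motion=[[[0, 0, 0.003, 0, 0, 0], [0, 0, 0.002, 0, 0, 0], [0, 0, 0.001, 0, 0, 0], [0, 0, 0, 0, 0, 0], [0, 0, 0, 0, 0, 0]]])

```text
time_s: 10.8
ee_pos: [0.649, 0.0813, 0.0214]
eef_rot: [-1.807, 1.571, 3.111]
force: [-0.1, 1.0, -2.3]
grip_width: 0.0488
```

```bash
python3 st.py
```

```text
10.8 [0.64900251 0.08132776 0.02143832] [-0.05  0.97 -2.29] [ 0.191 -0.051  0.018] -78.2333731262762 0.048768938795127115
mount -0.05723289024691152 0.0006273885223317124 f -0.9656213883463758 0.13904151830742245
```

step_arm(motion=[[[0.002, 0, 0, 0, 0, 0], [0.001, 0, 0, 0, 0, 0], [0.001, 0, 0, 0, 0, 0], [0, 0, 0, 0, 0, 0], [0, 0, 0, 0, 0, 0]]])

```text
time_s: 11.42
ee_pos: [0.649, 0.0813, 0.0175]
eef_rot: [2.382, 1.571, 1.017]
force: [0.7, 1.3, -1.6]
grip_width: 0.049
```

```bash
python3 st.py
```

```text
11.425 [0.64904218 0.08128119 0.01745003] [ 0.67  1.29 -1.58] [ 0.248 -0.07   0.021] -78.2395948398824 0.04904082692427489
mount -0.05717939889670832 0.0006570677006326361 f -1.134415928116811 0.9080365326606235
```

step_arm(motion=[[[0.001, 0, 0, 0, 0, 0], [0.0005, 0, 0, 0, 0, 0], [0, 0, 0, 0, 0, 0], [0, 0, 0, 0, 0, 0]]])

```text
time_s: 11.92
ee_pos: [0.6491, 0.0814, 0.0165]
eef_rot: [1.73, 1.571, 0.364]
force: [-3.5, 2.3, 5.6]
grip_width: 0.0486
```

```bash
python3 st.py; python3 snap.py s7 side
python3 - <<'E'
from h import *
im=cv2.imread('pics/s7.png');crop(im,'pics/s7c.png',150,270,140,300,5)
E
```

```text
11.925 [0.64909472 0.0813593  0.01650747] [-3.53  2.3   5.62] [ 0.304  0.529 -0.011] -78.23553903729535 0.04858297063188031
mount -0.05724557795684025 0.0007240133648390995 f -2.954825928588166 -3.010319045663758
11.925 [0.64909472 0.0813593  0.01650747] -78.23553903729535 0.04858297063188031 [-3.53497202  2.30151903  5.6241942 ]
```

View pics/s7c.png

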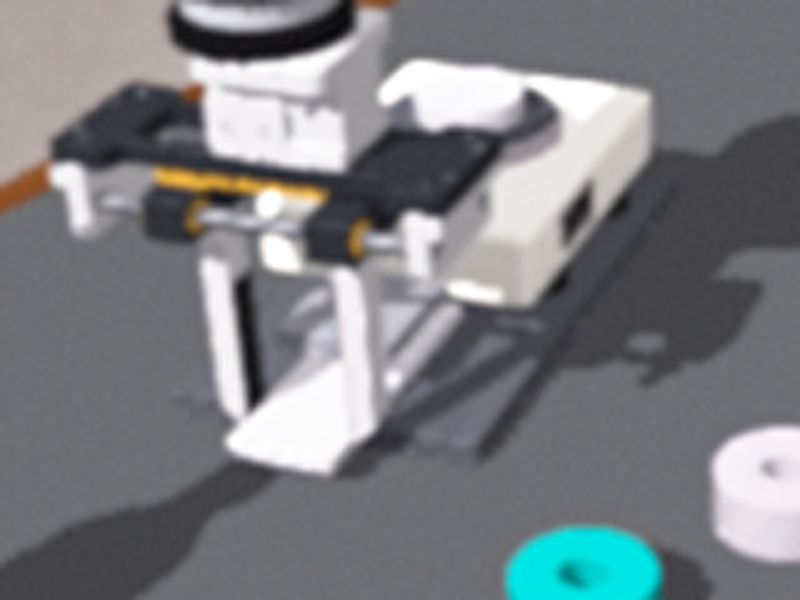

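step_arm(motion=[[[0, 0, 0, 0, 0, 0], [0, 0, 0, 0, 0, 0], [0, 0, 0, 0, 0, 0], [-0.02, 0, 0, 0, 0, 0], [-0.04, 0, 0, 0, 0, 0], [-0.04, 0, 0, 0, 0, 0], [-0.04, 0, 0, 0, 0, 0], [-0.02, 0, 0, 0, 0, 0], [0, 0, 0, 0, 0, 0], [0, 0, 0, 0, 0, 0]]], fingers=0.08)

```text
time_s: 13.22
ee_pos: [0.6487, 0.0812, 0.1753]
eef_rot: [-1.677, 1.57, -3.043]
force: [-0.4, 0.0, -0.0]
grip_width: 0.08
```

```bash
python3 st.py; python3 snap.py w8 wrist; python3 snap.py s8 side; python3 snap.py t8 top;python3 - <<'E'
from h import *
im=cv2.imread('pics/s8.png');crop(im,'pics/s8c.png',150,270,140,300,5)
im=cv2.imread('pics/t8.png');crop(im,'pics/t8c.png',100,260,140,370,3)
from station import get_obs
print(go(get_obs(),[.56,.3224,.19],-170.2,12).round(4).tolist())
E
```

```text
13.225 [0.64867977 0.08122493 0.17532106] [-0.43  0.03 -0.  ] [-0.049 -0.095  0.015] -78.23931391658844 0.07999819430591984
mount -0.057195882868586415 0.00029068746307675433 f -0.11506847389378926 -0.4152081659735312
13.225 [0.64867977 0.08122493 0.17532106] -78.23931391658844 0.07999819430591984 [-0.42976073  0.03072937 -0.00156828]
13.275 [0.64858019 0.08124368 0.1749105 ] -78.23892360857059 0.08019333453429954 [0.32039798 0.28556284 0.11216966]
13.325 [0.64861162 0.08122303 0.17484734] -78.23932023634536 0.07987801943822644 [-0.20655898 -0.52118267 -1.13836787]
[[-0.0012, -0.0031, -0.0212, 7.6634, 0.0055, 0.0069], [-0.0012, -0.0059, -0.0206, 7.6634, 0.0055, 0.0069], [-0.0012, -0.0086, -0.0196, 7.6634, 0.0055, 0.0069], [-0.0012, -0.0112, -0.0183, 7.6634, 0.0055, 0.0069], [-0.0012, -0.0135, -0.0166, 7.6634, 0.0055, 0.0069], [-0.0012, -0.0156, -0.0147, 7.6634, 0.0055, 0.0069], [-0.0012, -0.0174, -0.0125, 7.6634, 0.0055, 0.0069], [-0.0012, -0.0189, -0.01, 7.6634, 0.0055, 0.0069], [-0.0012, -0.0201, -0.0074, 7.6634, 0.0055, 0.0069], [-0.0012, -0.0209, -0.0047, 7.6634, 0.0055, 0.0069], [-0.0013, -0.0213, -0.0018, 7.6634, 0.0055, 0.0069], [-0.0013, -0.0214, 0.001, 7.6634, 0.0055, 0.0069]]
```

View pics/w8.png

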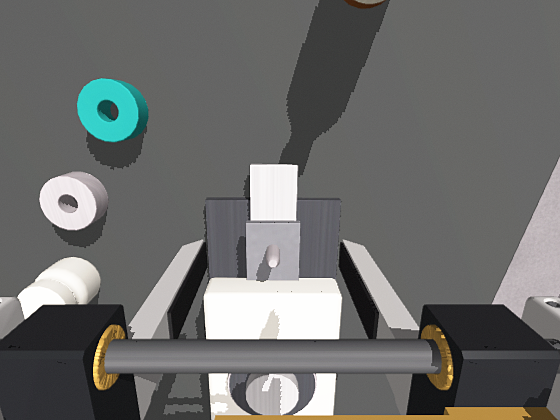

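View pics/s8c.png

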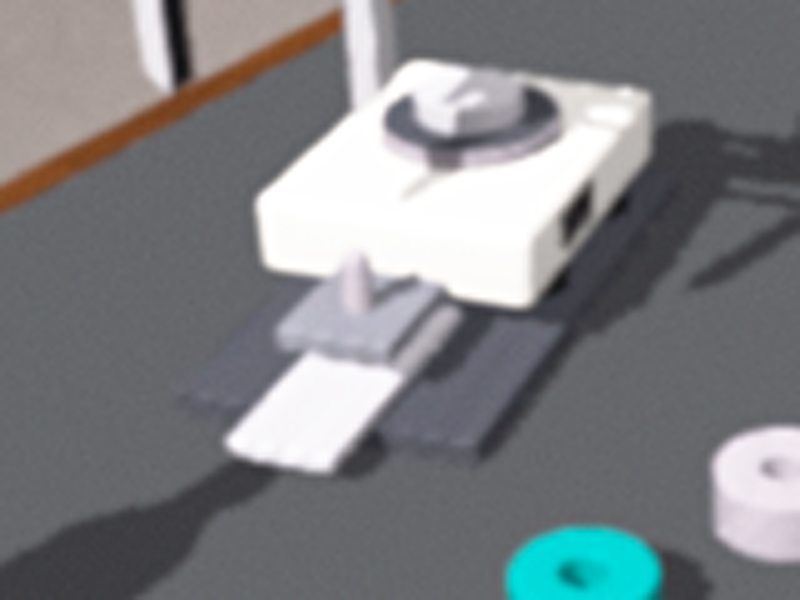

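step_arm(motion=[[[-0.006, -0.003, -0.0212, 7.66, 0, 0], [-0.009, -0.006, -0.0206, 7.66, 0, 0], [0, -0.0086, -0.0196, 7.66, 0, 0], [0, -0.0112, -0.0183, 7.66, 0, 0], [0, -0.0135, -0.0166, 7.66, 0, 0], [0, -0.0156, -0.0147, 7.66, 0, 0], [0, -0.0174, -0.0125, 7.66, 0, 0], [0, -0.0189, -0.01, 7.66, 0, 0], [0, -0.02, -0.0074, 7.66, 0, 0], [0, -0.021, -0.0047, 7.66, 0, 0], [0, -0.0213, -0.0018, 7.66, 0, 0], [0, -0.0214, 0.001, 7.7, 0, 0]]])

```text
time_s: 14.88
ee_pos: [0.5599, 0.3231, 0.1902]
eef_rot: [0.271, 1.57, -2.704]
force: [0.2, -0.6, 0.1]
grip_width: 0.0798
```

step_arm(motion=[[[0.02, 0, 0, 0, 0, 0], [0.02, 0, 0, 0, 0, 0], [0, 0, 0, 0, 0, 0], [0, 0, 0, 0, 0, 0]]])

```text
time_s: 15.38
ee_pos: [0.5606, 0.3225, 0.1516]
eef_rot: [-2.813, 1.57, 0.5]
force: [-0.6, -0.2, -0.0]
grip_width: 0.0799
```

```bash
python3 snap.py w9 wrist
python3 - <<'E'
from h import *
im=cv2.imread('pics/w9.png');crop(im,'pics/w9c.png',140,310,230,320,3.5)
import json
im=cv2.imread('pics/w8.png');crop(im,'pics/w8c.png',155,285,200,350,5)
E
```

```text
15.375 [0.5605948  0.32254867 0.15159946] -170.20336422994367 0.07993049783107695 [-0.61180725 -0.24000373 -0.04194955]
```

View pics/w9.png

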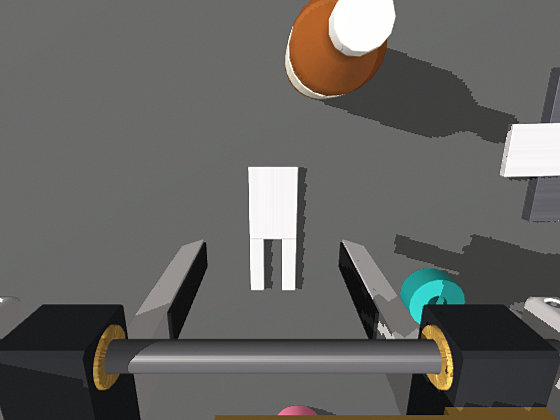

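View pics/w9c.png

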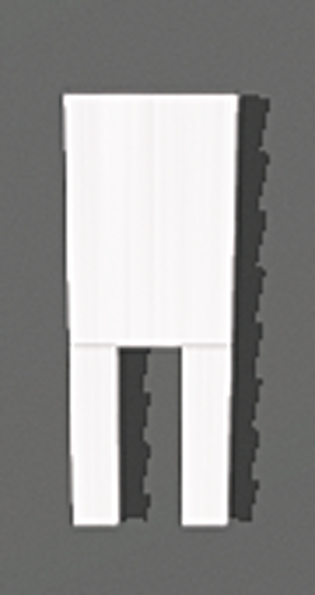

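View pics/w8c.png

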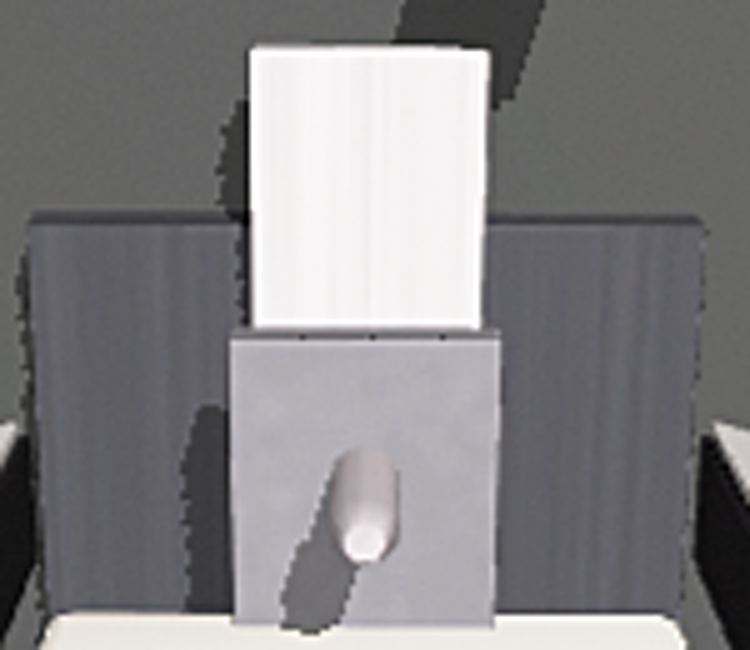

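Run:
```python
from h import *
import json
o=json.load(open('pics/w9.json'));W=WRIST(o)
def cr(x,y,f,r0,c0): return (x+.5)/f-.5+c0,(y+.5)/f-.5+r0
P=[(64,95),(239,95),(228,525),(73,525)]
Q=np.array([unproj(W,*cr(x,y,3.5,140,230),.008) for x,y in P])
tail=(Q[0]+Q[1])/2;tip=(Q[2]+Q[3])/2;d=(tip-tail)/np.linalg.norm(tip-tail)
print('L',np.linalg.norm(tip-tail),'ctr',Q.mean(0),'yaw',np.degrees(np.arctan2(d[1],d[0])),'grasp',Q.mean(0)-.042*d)
print(go(o,np.r_[(Q.mean(0)-.042*d)[:2],.0045],np.degrees(np.arctan2(d[1],d[0])),1).round(4))
o=json.load(open('pics/w8.json'));W=WRIST(o)
s=np.array([.6597,.0251]);y=np.radians(-78.6);m=np.array([np.cos(y),np.sin(y)]);n=np.array([-m[1],m[0]])
for nm,x,y_,z in [('tl',251,50,.02),('tr',489,50,.02),('stud',365,545,.075),('bl',231,340,.045),('br',500,340,.045),('pl',30,225,.012),('pr',705,223,.012),('edgeL',255,325,.02),('edgeR',480,325,.02)]:
    p=unproj(W,*cr(x,y_,5,155,200),z);e=p[:2]-s;print(nm,p.round(4),e@m,e@n)
```

```text
L 0.13926309759438008 ctr [0.51924501 0.31541422 0.008     ] yaw -170.2980416016233 grasp [0.56064432 0.32249219 0.008     ]
[[ 1.471e-01  1.000e-04  0.000e+00  9.470e-02 -3.070e-02  1.050e-02]]
tl [0.6196 0.1036 0.02  ] -0.08487967116244759 -0.023830971574553154
tr [0.6678 0.1137 0.02  ] -0.0852112802982372 0.02546106394519449
stud [0.6601 0.0249 0.075 ] 0.0002344639387924835 0.0003623548263320182
bl [0.6274 0.0493 0.045 ] -0.030100311721590493 -0.02692725412878859
br [0.6806 0.0604 0.045 ] -0.030467011597802747 0.027430956365687213
pl [0.579  0.0544 0.012 ] -0.044664457481155696 -0.07329618541641499
pr [0.7236 0.085  0.012 ] -0.04611448054238911 0.07444338014675823
edgeL [0.6315 0.0445 0.02  ] -0.024622827433250706 -0.023778827998030713
edgeR [0.6795 0.0545 0.02  ] -0.024953386948506868 0.025229402153250795
```

step_arm(motion=[[[0.03, 0, 0, 0, 0, 0], [0.04, 0, 0, 0, 0, 0], [0.04, 0, 0, 0, 0, 0], [0.025, 0, 0, 0, 0, 0], [0.009, 0, 0, 0, 0, 0], [0.0035, 0, 0, 0, 0, 0], [0, 0, 0, 0, 0, 0]]])

```text
time_s: 16.3
ee_pos: [0.5609, 0.3227, 0.0045]
eef_rot: [-2.838, 1.569, 0.475]
force: [0.3, 0.5, 0.9]
grip_width: 0.0799
```

step_arm(motion=[[[0, 0, 0, 0, 0, 0], [0, 0, 0, 0, 0, 0], [0, 0, 0, 0, 0, 0], [0, 0, 0, 0, 0, 0], [0, 0, 0, 0, 0, 0], [0, 0, 0, 0, 0, 0]]], fingers=0.04)

```text
time_s: 17.05
ee_pos: [0.5604, 0.3225, 0.0036]
eef_rot: [-3.05, 1.571, 0.262]
force: [-0.7, -0.9, 1.7]
grip_width: 0.0492
```

```bash
python3 snap.py w10 wrist
python3 - <<'E'
from h import *
im=cv2.imread('pics/w10.png');crop(im,'pics/w10c.png',195,415,220,330,2.7)
E
```

```text
17.05 [0.56041322 0.32248901 0.00359507] -170.19659822418384 0.04923840607364132 [-0.70932411 -0.92745355  1.69867514]
```

View pics/w10c.png

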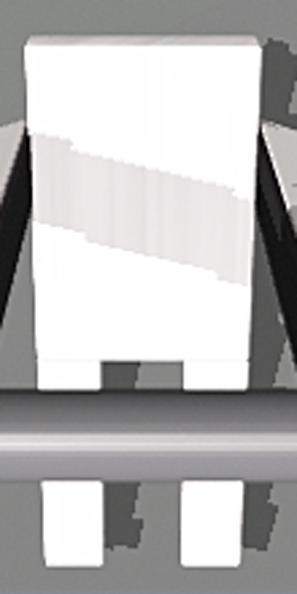

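step_arm(motion=[[[-0.01, 0, 0, 0, 0, 0], [-0.03, 0, 0, 0, 0, 0], [-0.04, 0, 0, 0, 0, 0], [-0.04, 0, 0, 0, 0, 0], [-0.01, 0, 0, 0, 0, 0], [0, 0, 0, 0, 0, 0]]])

```text
time_s: 17.85
ee_pos: [0.5602, 0.3224, 0.133]
eef_rot: [0.009, 1.571, -2.961]
force: [0.6, -0.2, -2.0]
grip_width: 0.0491
```

Run:
```python
from h import *
import json
from station import get_obs
o=json.load(open('pics/w10.json'));W=WRIST(o);T=toolT(o)
def cr(x,y,f,r0,c0): return (x+.5)/f-.5+c0,(y+.5)/f-.5+r0
Q=np.array([unproj(W,*cr(x,y,2.7,195,220),.008) for x,y in [(26,45),(261,45),(241,567),(43,567)]])
q=(np.c_[Q,np.ones(4)]@np.linalg.inv(T).T)[:,:3];print(q.round(4)); 
a=(q[0]+q[1])/2;b=(q[2]+q[3])/2;print(a,b,np.degrees(np.arctan2(b[1]-a[1],b[2]-a[2])))
o=get_obs();print(o['ee_pos'],o['eef_rot'],o['grip_width'])
s=np.array([.6597,.0251]);y=np.radians(-78.6);m=np.array([np.cos(y),np.sin(y)]);n=np.array([-m[1],m[0]])
p=s-.15*m;print(p)
print(go(o,[*p,.13],-78.6,12).round(4).tolist())
```

```text
[[-0.0044 -0.0247 -0.0281]
 [-0.0044  0.0244 -0.0281]
 [-0.0044  0.0248  0.1115]
 [-0.0044 -0.0257  0.1114]]
[-0.0044016  -0.00016254 -0.02812838] [-0.00441813 -0.00046471  0.11144559] -0.12404003020699014
[0.56021563 0.32241851 0.13304587] [ 0.00946154  1.57065131 -2.96108422] 0.049109631066284486
[0.6300514  0.17214068]
[[0.0003, 0.0133, -0.0036, -7.6333, 0.0005, 0.0005], [0.0003, 0.0137, -0.0018, -7.6333, 0.0005, 0.0005], [0.0003, 0.0138, 0.0, -7.6333, 0.0005, 0.0005], [0.0003, 0.0137, 0.0019, -7.6333, 0.0005, 0.0005], [0.0003, 0.0133, 0.0037, -7.6333, 0.0005, 0.0005], [0.0003, 0.0127, 0.0054, -7.6333, 0.0005, 0.0005], [0.0003, 0.0119, 0.007, -7.6333, 0.0005, 0.0005], [0.0003, 0.0108, 0.0086, -7.6333, 0.0005, 0.0005], [0.0003, 0.0096, 0.0099, -7.6333, 0.0005, 0.0005], [0.0003, 0.0082, 0.0111, -7.6333, 0.0005, 0.0005], [0.0003, 0.0067, 0.0121, -7.6333, 0.0005, 0.0005], [0.0003, 0.005, 0.0129, -7.6333, 0.0005, 0.0005]]
```

step_arm(motion=[[[0, 0.0133, -0.0036, -7.63, 0, 0], [0, 0.0137, -0.0018, -7.63, 0, 0], [0, 0.0138, 0, -7.63, 0, 0], [0, 0.0137, 0.0019, -7.63, 0, 0], [0, 0.0133, 0.0037, -7.63, 0, 0], [0, 0.0127, 0.0054, -7.63, 0, 0], [0, 0.0119, 0.007, -7.63, 0, 0], [0, 0.0108, 0.0086, -7.63, 0, 0], [0, 0.0096, 0.0099, -7.63, 0, 0], [0, 0.0082, 0.0111, -7.63, 0, 0], [0, 0.0067, 0.0121, -7.63, 0, 0], [0, 0.0055, 0.0129, -7.7, 0, 0]]])

```text
time_s: 19.35
ee_pos: [0.6301, 0.1717, 0.131]
eef_rot: [-1.592, 1.567, -2.959]
force: [0.1, -0.2, -1.2]
grip_width: 0.049
```

step_arm(motion=[[[0.02, 0, 0, 0, 0, 0], [0.03, 0, 0, 0, 0, 0], [0.03, 0, 0, 0, 0, 0], [0.015, 0, 0, 0, 0, 0], [0, 0, 0, 0, 0, 0], [0, 0, 0, 0, 0, 0]]])

```text
time_s: 20.1
ee_pos: [0.6311, 0.1725, 0.0393]
eef_rot: [1.601, 1.569, 0.229]
force: [-0.1, 0.4, -0.7]
grip_width: 0.0488
```

```bash
python3 st.py; python3 snap.py s11 side
python3 - <<'E'
from h import *
im=cv2.imread('pics/s11.png');crop(im,'pics/s11c.png',150,270,140,300,5)
E
```

```text
20.1 [0.63108901 0.17251993 0.03930668] [-0.14  0.35 -0.72] [ 0.044 -0.067  0.004] -78.60079912022158 0.0488237500659608
mount -0.15016667828972521 0.001092099510427776 f -0.3753532444295632 -0.06923190314710913
20.1 [0.63108901 0.17251993 0.03930668] -78.60079912022158 0.0488237500659608 [-0.14205736  0.35426377 -0.72116015]
```

View pics/s11c.png

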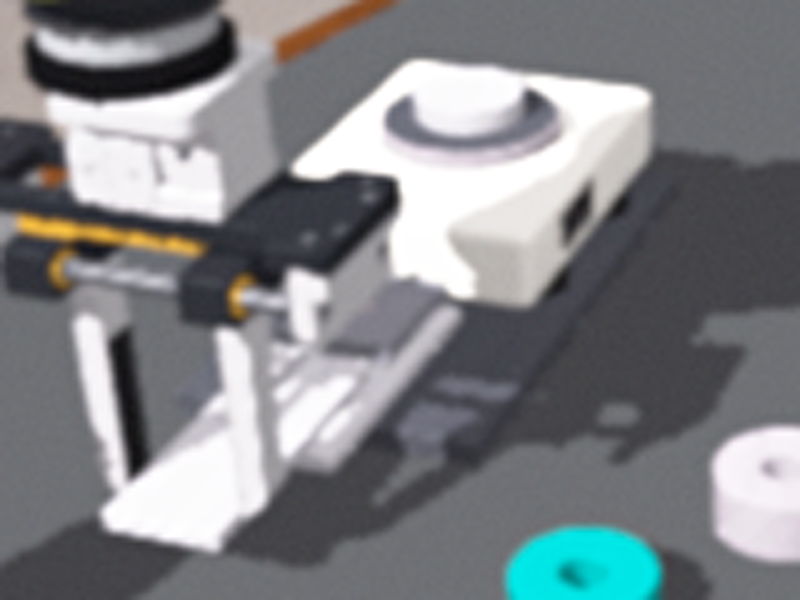

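step_arm(motion=[[[0.008, -0.0004, 0, 0, 0, 0], [0.004, 0, 0, 0, 0, 0], [0.002, 0, 0, 0, 0, 0], [0, 0, 0, 0, 0, 0], [0, 0, 0, 0, 0, 0]]])

```text
time_s: 20.78
ee_pos: [0.6304, 0.1722, 0.0246]
eef_rot: [1.705, 1.571, 0.334]
force: [0.5, -0.3, -0.4]
grip_width: 0.0488
```

```bash
python3 st.py; python3 snap.py w12 wrist
python3 - <<'E'
from h import *
im=cv2.imread('pics/w12.png');crop(im,'pics/w12c.png',195,415,200,350,2.7)
E
```

```text
20.775 [0.63039279 0.17220404 0.02462338] [ 0.49 -0.27 -0.45] [-0.01  -0.164 -0.051] -78.57036157492504 0.04883031743614376
mount -0.14999463681349012 0.00034717772434455786 f 0.3578379248877737 0.42385113030212324
20.775 [0.63039279 0.17220404 0.02462338] -78.57036157492504 0.04883031743614376 [ 0.48621834 -0.26700092 -0.44908639]
```

View pics/w12c.png

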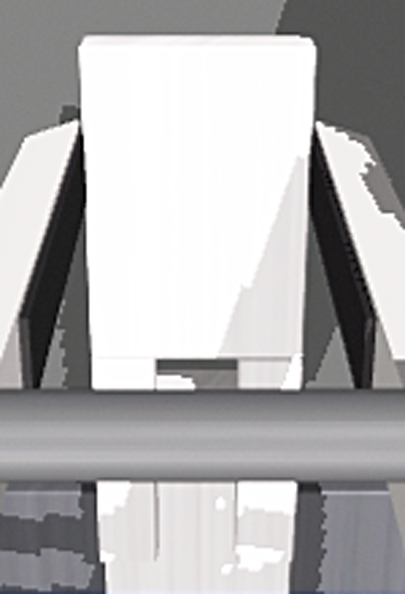

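step_arm(motion=[[[0, 0, 0.004, 0, 0, 0], [0, 0, 0.008, 0, 0, 0], [0, 0, 0.008, 0, 0, 0], [0, 0, 0.008, 0, 0, 0], [0, 0, 0, 0, 0, 0]]])

```text
time_s: 21.45
ee_pos: [0.6361, 0.144, 0.0245]
eef_rot: [1.001, 1.571, -0.372]
force: [-0.1, 0.2, -1.0]
grip_width: 0.0494
```

```bash
python3 st.py
```

```text
21.45 [0.63605041 0.14396104 0.02448279] [-0.08  0.22 -1.03] [-0.044 -0.104  0.028] -78.62177253316237 0.04940305555202646
mount -0.12119056890284823 0.00031074317801683607 f -0.23231370633368353 -0.03160976922925326
```

step_arm(motion=[[[0, 0, 0.004, 0, 0, 0], [0, 0, 0.01, 0, 0, 0], [0, 0, 0.01, 0, 0, 0], [0, 0, 0.01, 0, 0, 0], [0, 0, 0.01, 0, 0, 0], [0, 0, 0.01, 0, 0, 0], [0, 0, 0, 0, 0, 0], [0, 0, 0, 0, 0, 0]]])

```text
time_s: 22.45
ee_pos: [0.6465, 0.092, 0.0244]
eef_rot: [-2.114, 1.571, 2.798]
force: [0.3, 0.4, -1.1]
grip_width: 0.049
```

```bash
python3 st.py
```

```text
22.45 [0.64647648 0.09195373 0.02443815] [ 0.25  0.36 -1.14] [-0.048 -0.081  0.012] -78.56614392870877 0.0490024651192869
mount -0.06814851520400064 0.00025149276169165953 f -0.3072669040292084 0.32021125608124645
```

step_arm(motion=[[[0, 0, 0.004, 0, 0, 0], [0, 0, 0.004, 0, 0, 0], [0, 0, 0.002, 0, 0, 0], [0, 0, 0.001, 0, 0, 0], [0, 0, 0, 0, 0, 0], [0, 0, 0, 0, 0, 0]]])

```text
time_s: 23.2
ee_pos: [0.6487, 0.0811, 0.0244]
eef_rot: [-0.302, 1.571, -1.673]
force: [0.4, 0.6, -1.2]
grip_width: 0.0493
```

```bash
python3 st.py
```

```text
23.2 [0.64870841 0.08106901 0.02444337] [ 0.38  0.61 -1.2 ] [-0.044 -0.032  0.027] -78.56365339440981 0.04929108613447455
mount -0.05703737791274796 0.0002879519436230671 f -0.5277631154698806 0.4912301731575611
```

Lower the last millimetre onto the first shim.

step_arm(motion=[[[0.0007, 0, 0, 0, 0, 0], [0.0005, 0, 0, 0, 0, 0], [0, 0, 0, 0, 0, 0], [0, 0, 0, 0, 0, 0]]])

```text
time_s: 23.7
ee_pos: [0.6488, 0.0811, 0.0235]
eef_rot: [2.041, 1.571, 0.67]
force: [-3.2, 0.7, 5.7]
grip_width: 0.0492
```

```bash
python3 st.py
```

```text
23.7 [0.64875023 0.08111938 0.02354946] [-3.22  0.7   5.7 ] [ 0.108  0.58  -0.042] -78.56292224516724 0.04921468563540034
mount -0.05707848400018481 0.00033889670282431696 f -1.318051190872028 -3.0197682431215496
```

step_arm(motion=[[[0, 0, 0, 0, 0, 0], [0, 0, 0, 0, 0, 0], [0, 0, 0, 0, 0, 0], [-0.02, 0, 0, 0, 0, 0], [-0.04, 0, 0, 0, 0, 0], [-0.04, 0, 0, 0, 0, 0], [-0.04, 0, 0, 0, 0, 0], [-0.02, 0, 0, 0, 0, 0], [0, 0, 0, 0, 0, 0], [0, 0, 0, 0, 0, 0]]], fingers=0.08)

```text
time_s: 24.95
ee_pos: [0.6484, 0.081, 0.1826]
eef_rot: [-1.687, 1.57, -3.059]
force: [-0.7, 0.2, -0.1]
grip_width: 0.0802
```

```bash
python3 st.py; python3 snap.py w13 wrist; python3 snap.py s13 side
python3 - <<'E'
from h import *
im=cv2.imread('pics/s13.png');crop(im,'pics/s13c.png',150,270,140,300,5)
im=cv2.imread('pics/w13.png');crop(im,'pics/w13c.png',155,285,200,350,5)
from station import get_obs
print(go(get_obs(),[.4404,.0262,.15],-78.6,8).round(4).tolist())
E
```

```text
24.95 [0.64836214 0.08097559 0.18259889] [-0.71  0.18 -0.15] [-0.029 -0.117  0.081] -78.56801982530628 0.08022207855463175
mount -0.05701423743052672 -6.995563877269488e-05 f -0.3179459863327482 -0.6564232061786389
24.95 [0.64836214 0.08097559 0.18259889] -78.56801982530628 0.08022207855463175 [-0.70631711  0.18192642 -0.14977934]
25.0 [0.64828728 0.0809781  0.18220877] -78.56929448131592 0.07989130103295734 [-0.35702944 -1.25738617 -0.22168722]
[[0.0041, -0.0268, 0.0016, 0.0036, -0.0019, 0.0129], [0.0041, -0.0268, 0.0016, 0.0036, -0.0019, 0.0129], [0.0041, -0.0268, 0.0016, 0.0036, -0.0019, 0.0129], [0.004, -0.0268, 0.0016, 0.0036, -0.0019, 0.0129], [0.004, -0.0268, 0.0016, 0.0036, -0.0019, 0.0129], [0.004, -0.0268, 0.0016, 0.0036, -0.0019, 0.0129], [0.004, -0.0268, 0.0016, 0.0036, -0.0019, 0.0129], [0.004, -0.0268, 0.0016, 0.0036, -0.0019, 0.0129]]
```

View pics/w13c.png

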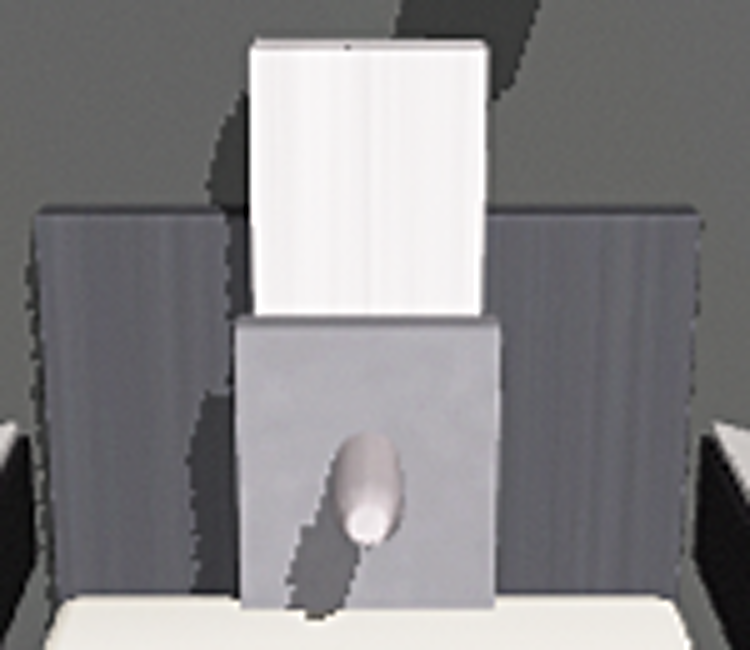

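View pics/s13c.png

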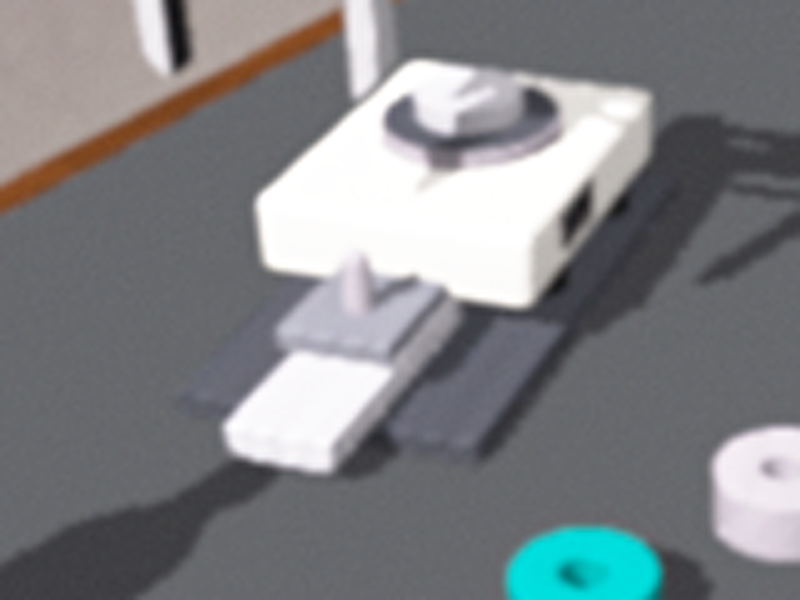

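step_arm(motion=[[[0.004, -0.0268, 0.0016, 0, 0, 0], [0.004, -0.0268, 0.0016, 0, 0, 0], [0.004, -0.0268, 0.0016, 0, 0, 0], [0.004, -0.0268, 0.0016, 0, 0, 0], [0.004, -0.0268, 0.0016, 0, 0, 0], [0.004, -0.0268, 0.0016, 0, 0, 0], [0.004, -0.0268, 0.0016, 0, 0, 0], [0.004, -0.0268, 0.0016, 0, 0, 0], [0, 0, 0, 0, 0, 0], [0, 0, 0, 0, 0, 0]]], fingers=0.092)

```text
time_s: 26.3
ee_pos: [0.4418, 0.0261, 0.1513]
eef_rot: [1.497, 1.57, 0.126]
force: [0.5, -0.6, 0.7]
grip_width: 0.0925
```

```bash
python3 st.py; python3 snap.py w14 wrist
python3 - <<'E'
from h import *
im=cv2.imread('pics/w14.png');crop(im,'pics/w14c.png',180,290,220,330,5)
E
```

```text
26.3 [0.44177574 0.02606361 0.15133318] [ 0.47 -0.57  0.67] [-0.006 -0.096 -0.016] -78.57452631944174 0.0924539088670986
mount -0.044018930520401414 -0.21343440889169824 f 0.6510114890420909 0.3454513418499997
26.3 [0.44177574 0.02606361 0.15133318] -78.57452631944174 0.0924539088670986 [ 0.46731319 -0.5698868   0.67340784]
```

View pics/w14.png

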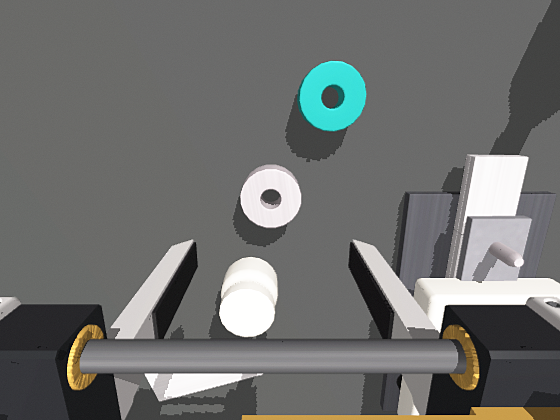

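View pics/w14c.png

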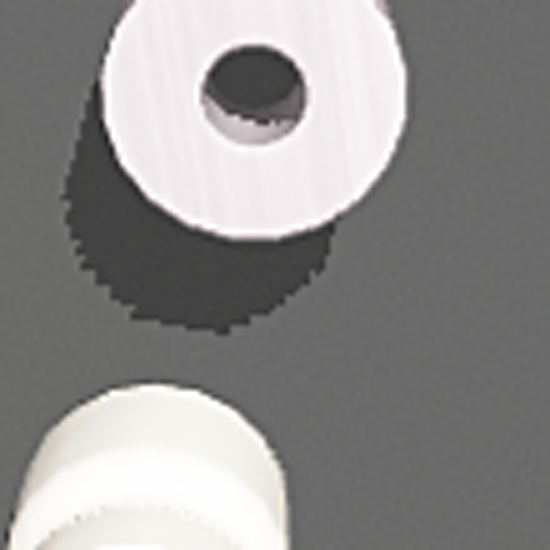

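The wrist picture shows the steel collar centred at about (270, 198), between the open fingers. The jar is below it and the teal ring above.

```bash
python3 st.py
python3 - <<'E'
from h import *
import json
from station import get_obs
o=json.load(open('pics/w14.json'));W=WRIST(o)
def cr(x,y,f,r0,c0): return (x+.5)/f-.5+c0,(y+.5)/f-.5+r0
p=unproj(W,*cr(254,94,5,180,220),.028);print('bore',p)
a=unproj(W,*cr(102,85,5,180,220),.028);b=unproj(W,*cr(407,85,5,180,220),.028);print('diam',np.linalg.norm(a-b),(a+b)/2)
print(go(get_obs(),[p[0],p[1],.006],-78.6,1).round(4))
E
```

```text
26.35 [0.44182239 0.02611189 0.15124102] [0.99 0.05 0.69] [-0.015 -0.097 -0.037] -78.56461923428031 0.09199428716660948
mount -0.04405703347490342 -0.21337913756971258 f 0.14629487499652044 0.976331940779585
bore [0.43946444 0.0259715  0.028     ]
diam 0.05879820818316636 [0.43920852 0.02775592 0.028     ]
[[ 0.1452 -0.0024 -0.0003  0.0354 -0.0006 -0.0065]]
```

step_arm(motion=[[[0.03, -0.002, 0, 0, 0, 0], [0.04, 0, 0, 0, 0, 0], [0.04, 0, 0, 0, 0, 0], [0.025, 0, 0, 0, 0, 0], [0.01, 0, 0, 0, 0, 0], [0, 0, 0, 0, 0, 0]]])

```text
time_s: 27.1
ee_pos: [0.4394, 0.0257, 0.0062]
eef_rot: [-1.826, 1.57, 3.086]
force: [0.5, 0.0, 0.1]
grip_width: 0.0918
```

step_arm(motion=[[[0, 0, 0, 0, 0, 0], [0, 0, 0, 0, 0, 0], [0, 0, 0, 0, 0, 0], [0, 0, 0, 0, 0, 0], [0, 0, 0, 0, 0, 0], [0, 0, 0, 0, 0, 0]]], fingers=0.05, squeeze=45)

```text
time_s: 27.85
ee_pos: [0.4394, 0.0256, 0.0066]
eef_rot: [1.348, 1.57, -0.023]
force: [-1.3, -0.1, 5.5]
grip_width: 0.0596
```

```bash
python3 st.py; python3 snap.py w15 wrist
python3 - <<'E'
from h import *
im=cv2.imread('pics/w15.png');crop(im,'pics/w15c.png',190,340,190,355,4)
E
```

```text
27.85 [0.43940892 0.0255811  0.00657355] [-1.27 -0.1   5.49] [0.01  0.009 0.129] -78.56465746310349 0.05955689700713935
mount -0.04401375637706675 -0.21584990006576354 f -0.15548854776678558 -1.2655679661739345
27.85 [0.43940892 0.0255811  0.00657355] -78.56465746310349 0.05955689700713935 [-1.27133325 -0.09772786  5.48723496]
```

View pics/w15c.png

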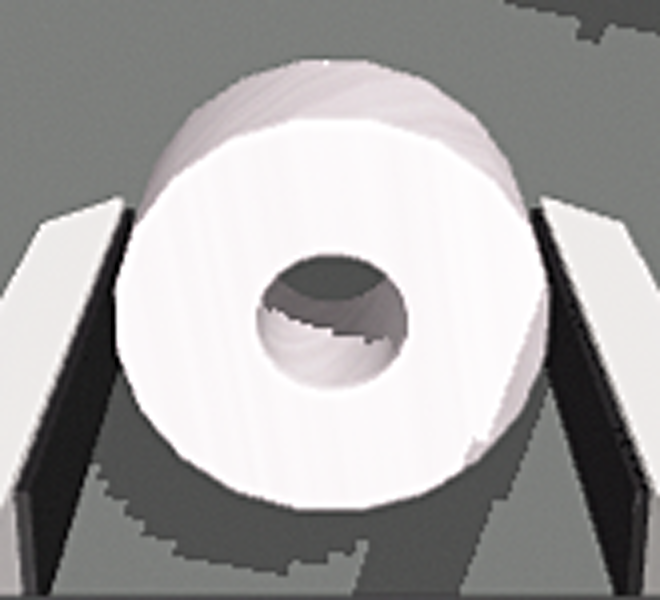

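Run:
```python
from h import *
import json
o=json.load(open('pics/w15.json'));W=WRIST(o);T=toolT(o)
def cr(x,y): return (x+.5)/4-.5+190,(y+.5)/4-.5+190
for n,x,y in [('bore',332,322),('btop',332,254),('bbot',332,390),('otop',332,118),('obot',332,510)]:
    p=unproj(W,*cr(x,y),.028);print(n,p,(np.linalg.inv(T)@np.r_[p,1])[:3].round(4))
```

```text
bore [0.43904174 0.02589273 0.028     ] [-0.0214 -0.0003 -0.0004]
btop [0.43705656 0.0356874  0.028     ] [-0.0214 -0.0003 -0.0104]
bbot [0.44109471 0.01576358 0.028     ] [-0.0214 -0.0003  0.01  ]
otop [0.43327658 0.05433745 0.028     ] [-0.0214 -0.0003 -0.0294]
obot [ 0.44489394 -0.00298142  0.028     ] [-0.0214 -0.0003  0.0291]
```

step_arm(motion=[[[-0.01, 0, 0, 0, 0, 0], [-0.03, 0, 0, 0, 0, 0], [-0.04, 0, 0, 0, 0, 0], [-0.04, 0, 0, 0, 0, 0], [-0.02, 0, 0, 0, 0, 0], [0, 0, 0, 0, 0, 0], [0, 0, 0, 0, 0, 0]]])

```text
time_s: 28.78
ee_pos: [0.4384, 0.0256, 0.1451]
eef_rot: [-1.806, 1.569, 3.105]
force: [-0.3, 0.4, -6.8]
grip_width: 0.0594
```

```bash
python3 st.py
python3 - <<'E'
from h import *
from station import get_obs
print(go(get_obs(),[.6597,.0251,.15],-78.6,8).round(4).tolist())
E
```

```text
28.775 [0.43842488 0.02558594 0.14513448] [-0.25  0.39 -6.84] [ 0.023 -0.108  0.014] -78.57039025158863 0.05944506115467499
mount -0.04421300322057938 -0.21681357066984036 f -0.433729121793806 -0.1722248031863593
[[-0.0007, 0.0271, 0.0055, 0.0037, -0.0034, 0.014], [-0.0007, 0.0271, 0.0055, 0.0037, -0.0034, 0.014], [-0.0007, 0.0271, 0.0055, 0.0037, -0.0034, 0.014], [-0.0006, 0.0271, 0.0055, 0.0037, -0.0034, 0.014], [-0.0006, 0.0271, 0.0055, 0.0037, -0.0034, 0.014], [-0.0006, 0.0271, 0.0055, 0.0037, -0.0034, 0.014], [-0.0006, 0.0271, 0.0055, 0.0037, -0.0034, 0.014], [-0.0006, 0.0271, 0.0055, 0.0037, -0.0034, 0.014]]
```

step_arm(motion=[[[0, 0.0271, 0.0055, 0, 0, 0], [0, 0.0271, 0.0055, 0, 0, 0], [0, 0.0271, 0.0055, 0, 0, 0], [0, 0.0271, 0.0055, 0, 0, 0], [0, 0.0271, 0.0055, 0, 0, 0], [0, 0.0271, 0.0055, 0, 0, 0], [0, 0.0271, 0.0055, 0, 0, 0], [0, 0.0273, 0.0055, 0, 0, 0], [0, 0, 0, 0, 0, 0], [0, 0, 0, 0, 0, 0], [0, 0, 0, 0, 0, 0]]])

```text
time_s: 30.15
ee_pos: [0.66, 0.0255, 0.1459]
eef_rot: [-1.816, 1.57, 3.096]
force: [-0.8, -0.9, -6.6]
grip_width: 0.0592
```

```bash
python3 st.py; python3 snap.py w16 wrist;python3 snap.py s16 side
python3 - <<'E'
from h import *
im=cv2.imread('pics/s16.png');crop(im,'pics/s16c.png',130,250,140,300,5)
im=cv2.imread('pics/w16.png');crop(im,'pics/w16c.png',190,340,190,355,4)
E
```

```text
30.15 [0.65995366 0.0254786  0.1458709 ] [-0.77 -0.93 -6.56] [-0.094 -0.075  0.033] -78.56894503476671 0.05920732248294042
mount -0.0003209897222538249 0.00032348942266671515 f 0.7583464774966225 -0.9433778870130158
30.15 [0.65995366 0.0254786  0.1458709 ] -78.56894503476671 0.05920732248294042 [-0.7748734  -0.92985076 -6.56309998]
30.2 [0.66010182 0.02547852 0.14614311] -78.56970948472103 0.059320315218182845 [ 0.58717872 -0.28863867 -5.51007108]
```

View pics/w16c.png

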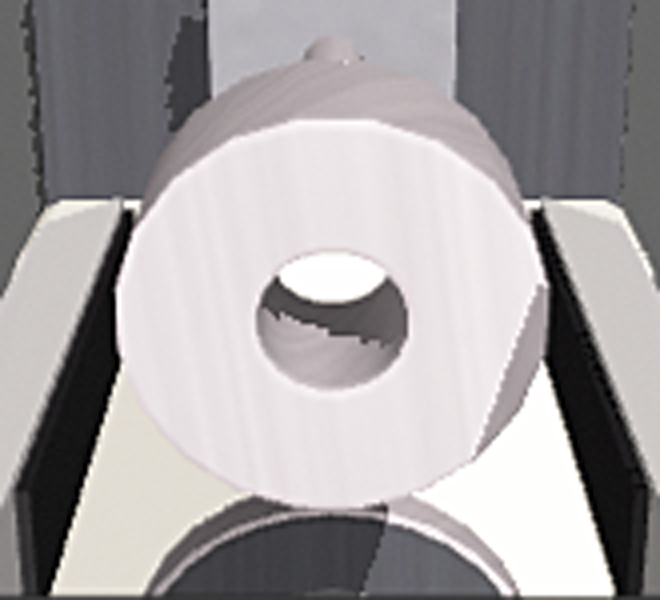

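View pics/s16c.png

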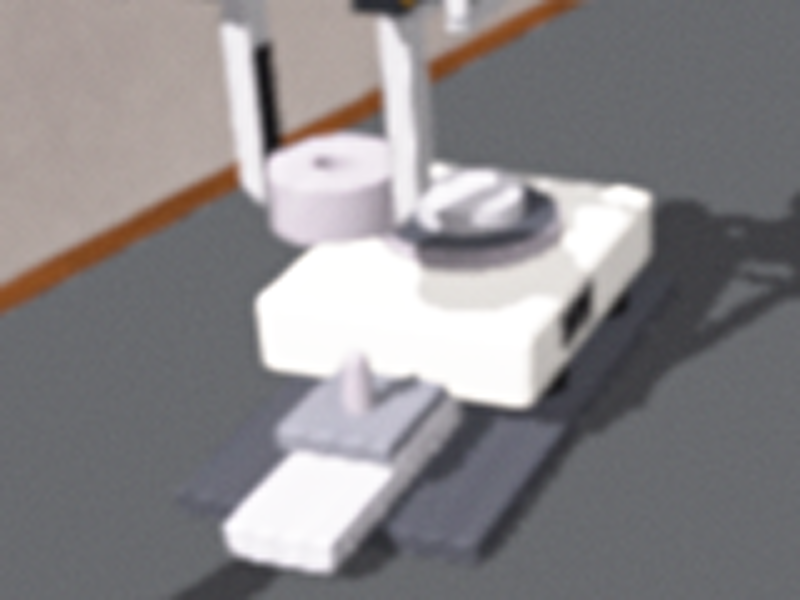

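step_arm(motion=[[[0.02, 0, 0, 0, 0, 0], [0.02, 0, 0, 0, 0, 0], [0.015, 0, 0, 0, 0, 0], [0.005, 0, 0, 0, 0, 0], [0, 0, 0, 0, 0, 0], [0, 0, 0, 0, 0, 0]]])

```text
time_s: 31.0
ee_pos: [0.661, 0.0255, 0.0871]
eef_rot: [1.357, 1.57, -0.014]
force: [-0.4, -0.1, -6.0]
grip_width: 0.0595
```

```bash
python3 st.py; python3 snap.py w17 wrist
python3 - <<'E'
from h import *
im=cv2.imread('pics/w17.png');crop(im,'pics/w17c.png',190,340,190,355,4)
E
```

```text
31.0 [0.66095365 0.0254527  0.08705037] [-0.39 -0.15 -6.03] [-0.024 -0.1   -0.053] -78.56901784326645 0.05952470961971377
mount -9.795084203413951e-05 0.0012986297871965921 f 0.06616404648122312 -0.41500459528876055
31.0 [0.66095365 0.0254527  0.08705037] -78.56901784326645 0.05952470961971377 [-0.39373923 -0.14688741 -6.03314159]
```

View pics/w17c.png

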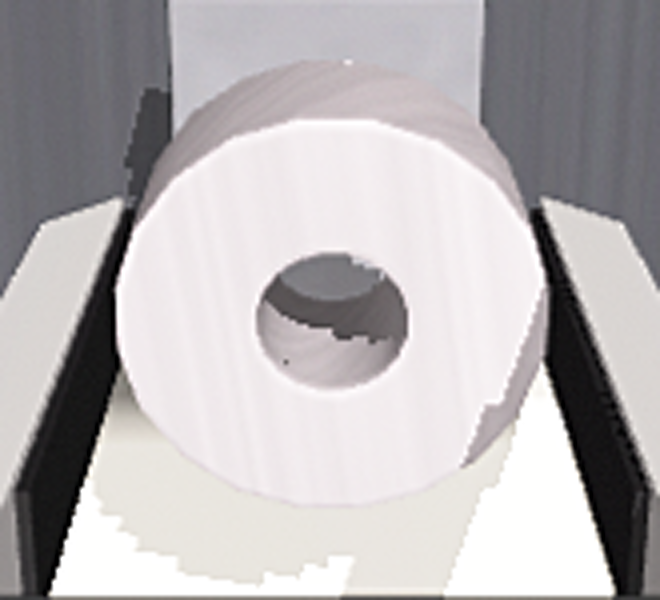

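step_arm(motion=[[[0.002, -0.0008, 0, 0, 0, 0], [0.004, 0, 0, 0, 0, 0], [0.004, 0, 0, 0, 0, 0], [0.004, 0, 0, 0, 0, 0], [0, 0, 0, 0, 0, 0], [0, 0, 0, 0, 0, 0]]])

```text
time_s: 31.8
ee_pos: [0.6598, 0.0253, 0.0723]
eef_rot: [1.226, 1.571, -0.145]
force: [0.3, -0.4, -6.2]
grip_width: 0.0589
```

```bash
python3 st.py
```

```text
31.8 [0.65984637 0.02529426 0.07230651] [ 0.3  -0.4  -6.22] [-0.019 -0.082  0.026] -78.56894737200687 0.05889232949623477
mount -0.00016149672293136846 0.00018187984320830672 f 0.45382391630979396 0.2130372456337658
```

step_arm(motion=[[[0.004, 0, 0, 0, 0, 0], [0.005, 0, 0, 0, 0, 0], [0.005, 0, 0, 0, 0, 0], [0.003, 0, 0, 0, 0, 0], [0.001, 0, 0, 0, 0, 0], [0, 0, 0, 0, 0, 0], [0, 0, 0, 0, 0, 0]]])

```text
time_s: 32.67
ee_pos: [0.6599, 0.0253, 0.0544]
eef_rot: [1.391, 1.57, 0.02]
force: [-0.7, -0.7, -5.8]
grip_width: 0.0591
```

```bash
python3 st.py
```

```text
32.675 [0.65987754 0.02531066 0.05443912] [-0.65 -0.66 -5.75] [-0.016 -0.074 -0.014] -78.56894428376823 0.0590904264523108
mount -0.00017141613271506198 0.00021567580936544145 f 0.517105097671955 -0.7677603968641764
```

step_arm(motion=[[[0.001, 0, 0, 0, 0, 0], [0.001, 0, 0, 0, 0, 0], [0.001, 0, 0, 0, 0, 0], [0.0005, 0, 0, 0, 0, 0], [0, 0, 0, 0, 0, 0], [0, 0, 0, 0, 0, 0]]])

```text
time_s: 33.42
ee_pos: [0.6599, 0.0255, 0.051]
eef_rot: [1.72, 1.57, 0.349]
force: [-2.1, 2.7, -0.4]
grip_width: 0.0594
```

```bash
python3 st.py
```

```text
33.425 [0.65989908 0.02545903 0.05104037] [-2.13  2.68 -0.38] [0.342 0.275 0.028] -78.56345824935296 0.05936645114113516
mount -0.00031259808998355954 0.00026611865879288177 f -3.0450200365404063 -1.5587620303439702
```

Contact: the bracket is taking the collar's weight. I'll keep easing down.

step_arm(motion=[[[0.0005, 0, 0, 0, 0, 0], [0.0005, 0, 0, 0, 0, 0], [0.0005, 0, 0, 0, 0, 0], [0.0003, 0, 0, 0, 0, 0], [0, 0, 0, 0, 0, 0], [0, 0, 0, 0, 0, 0]]])

```text
time_s: 34.17
ee_pos: [0.66, 0.0255, 0.0494]
eef_rot: [1.69, 1.57, 0.319]
force: [-1.5, 4.6, 3.9]
grip_width: 0.0591
```

```bash
python3 st.py
```

```text
34.175 [0.66000755 0.02550957 0.04938059] [-1.46  4.58  3.87] [ 0.781  0.21  -0.013] -78.56494246720659 0.05905325663258386
mount -0.0003407028847039547 0.0003824342111886314 f -4.779763370722849 -0.5230412341180488
```

step_arm(motion=[[[0, 0, 0, 0, 0, 0], [0, 0, 0, 0, 0, 0], [0, 0, 0, 0, 0, 0], [0, 0, 0, 0, 0, 0], [0, 0, 0, 0, 0, 0]]], fingers=0.085)

```text
time_s: 34.8
ee_pos: [0.6598, 0.0252, 0.0489]
eef_rot: [-0.561, 1.571, -1.932]
force: [0.5, 0.5, 0.4]
grip_width: 0.0852
```

step_arm(motion=[[[-0.01, 0, 0, 0, 0, 0], [-0.03, 0, 0, 0, 0, 0], [-0.04, 0, 0, 0, 0, 0], [-0.04, 0, 0, 0, 0, 0], [-0.03, 0, 0.02, 0, 0, 0], [0, 0, 0.03, 0, 0, 0], [0, 0, 0, 0, 0, 0], [0, 0, 0, 0, 0, 0]]])

```text
time_s: 35.8
ee_pos: [0.6695, -0.0232, 0.199]
eef_rot: [-2.537, 1.571, 2.375]
force: [0.9, 0.5, 0.4]
grip_width: 0.0849
```

```bash
python3 st.py; python3 snap.py w18 wrist;python3 snap.py s18 side; python3 snap.py t18 top
python3 - <<'E'
from h import *
im=cv2.imread('pics/s18.png');crop(im,'pics/s18c.png',150,270,140,300,5)
im=cv2.imread('pics/w18.png');crop(im,'pics/w18c.png',60,230,190,360,3.5)
E
```

```text
35.8 [ 0.66952129 -0.02320213  0.19902552] [0.91 0.47 0.43] [ 0.024 -0.09  -0.037] -78.56597213599004 0.0849403698208073
mount 0.04929043385191633 8.025801474027594e-05 f -0.2807968365923363 0.9878243525573526
35.8 [ 0.66952129 -0.02320213  0.19902552] -78.56597213599004 0.0849403698208073 [0.91283418 0.47050778 0.42820939]
35.85 [ 0.66953954 -0.02292881  0.19897476] -78.53646847614752 0.08501339795571226 [ 0.79294407  0.174682   -0.24645488]
35.9 [ 0.66955025 -0.02282509  0.19895121] -78.52030358053752 0.08501304449231209 [ 0.25460615  0.01690104 -0.09487228]
```

View pics/w18c.png

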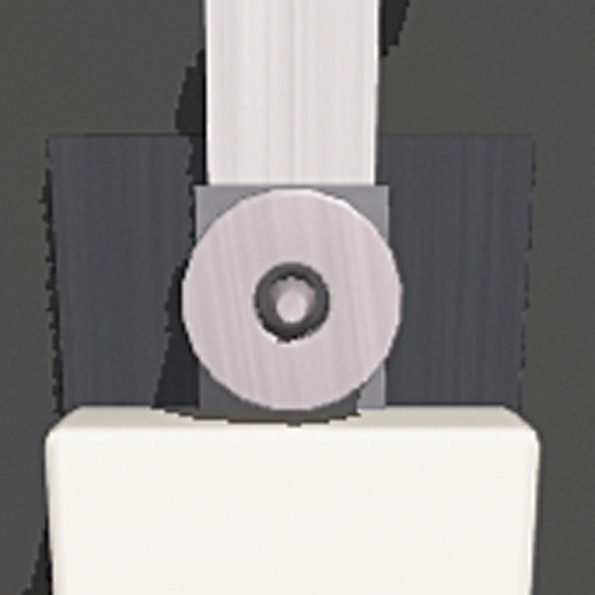

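View pics/s18c.png

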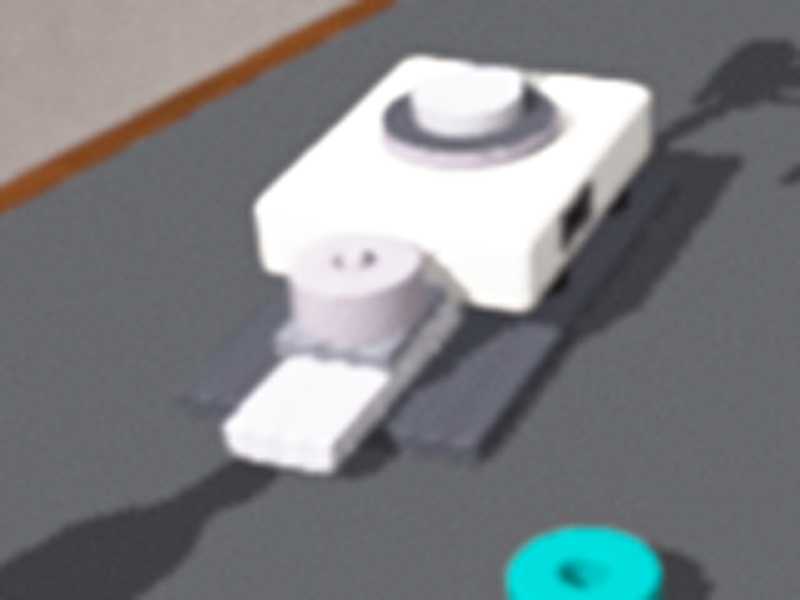

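View pics/t18.png

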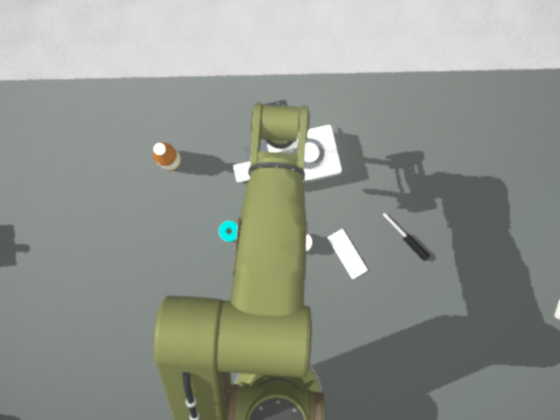

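Run:
```python
from station import ticket,get_obs
print(ticket.hand_in()); print(get_obs()['time_s'])
```

```text
the job is handed in; nothing more can be done
None
the job is handed in; nothing more can be done
```

Both slotted shims are home under the foot, one flat on the other. The steel collar sits on the bracket around the stud, and the job was handed in at about 36 s of the 72 s allowed.

- **Shims:** I gripped each by its tail, slid it in along the mount's +x and lowered it until the force showed contact. In the wrist picture the first shim's tail edge was 85 mm behind the stud, which is where it should be when fully home. I did not measure the second in the picture. By the arm's reading it went to within about 0.5 mm of home, and the side view shows the two tails flush.
- **Collar:** I lowered it slowly with no sudden jump in force; the readings between moves stayed far below 60 N (about 10 N at most). At release its underside was about 42.5 mm above the bench, 2.5 mm lower than the bracket at rest, which fits a rocking angle of about 0.025 rad. I could not read the angle or the contact force directly.
- **Final pictures:** The collar is flat on the bracket, with the stud near the middle of its bore. The bottle, blank plate and screwdriver show no movement; the arm partly hid the jar, though I never touched it. The gripper is open and about 200 mm above the bench, touching nothing.

No check failed or disagreed. The hand-in gave no verdict.

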